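# Refill the water softener with salt and lock its drawer

### The arm

A 6-joint arm with a two-finger parallel gripper is mounted at the origin on the work surface. World frame = base frame: x ahead of the robot, y to its left, z up, the work surface at z = 0. Lengths are in mm, angles in rad, forces in N, time in s.
With the tool pointing down it reaches from about 275 to 850 mm from the base axis. Payload 5.2 kg.
Tool frame: the origin (TCP) lies on the centre line of the jaws, within the pads' length; the fingertips stand 22 mm ahead of it and the grasp point (between the pads) lies 3 mm ahead of it; z points along the fingers, y is the line along which they close (so a half turn about z gives the same grasp; the last joint's range is limited). The gripper opens to 85 mm and grips with 20 to 120 N. Pads are 22 mm wide; open, the fingers measure 114 mm over their backs; the gripper's body (76 mm by 85 mm) begins 54 mm behind the grasp point. The pads swing forward as they close: fully open they stand 13 mm farther back than shut.
Start: joints at [0.963, 0.259, 1.535, -0, 1.348, -0.203], TCP at [216.589, 505.564, 253.31] pointing down, gripper open.
Joint ranges: [-3.14, 3.14], [-0.91, 2.08], [0.19, 2.58], [-1.22, 4.36], [0.22, 2.71], [-3.12, 3.12]. Speed limits (rad/s): [2.57, 2.57, 3.14, 3.14, 3.14, 3.14].

### API

Orientations are given as a unit quaternion [w, x, y, z].
In Python, from cell import arm gives the robot as it stands.
- The arm moves only by the tool step_arm, never from a script. Its argument "commands" is a list of rows, each an object of numbers: "dx", "dy", "dz": the shift along the tool's x, y, z in m; "rx", "ry", "rz": the turn, a rotation vector about the tool's x, y, z in rad; "jaw": the opening, from 0 (shut) to 1 (fully open). In form: [{"dx": .., "dy": .., "dz": .., "rx": .., "ry": .., "rz": .., "jaw": ..}, ...]. A call has 1 to 8 rows; each row shifts and turns the commanded pose from where the row before left it, along the tool's axes as they then stand; what a row does not reach is not made up. A row lasts 1/8 s, in which the tool goes at most 62.5 mm and 10.7 degrees, less where a joint would pass 70% of its speed; a pose out of reach is approached as far as the arm can. A call is refused whole if a number of a shift passes 0.0625 or a number of a turn 0.188, either way. A call with a gripper value outside its range is refused whole. The fingers move at their own pace and stop on an object; "force" is the grip in N (left out, the last holds). Time passes only in rows, so rows that do not move let the fingers close. It gives the time, the measured TCP pose, the force, the opening and the grip force at its end, in the units of the state.
- arm.read_state(): the state, without advancing time (a new reading comes with each control period).
- arm.get_image(name): name is "side" or "top" or "wrist"; returns a dict with "color" (420x560x3 uint8, blue, green, red), "camera_matrix" (3x3 intrinsics, pixels), "rvec" (rotation vector, rad) and "tvec" (3), from world to camera coordinates, as OpenCV has them. Camera axes: x right, y down, z forward; pixel columns grow to the right and rows downward; lengths in mm; the calibration is good to about 2 mm. A picture is of the moment at which its call begins. There is no depth.
- arm.finish_job(): hands the job in; it is judged then, once.
The state is a dict: "time": time; "joints": joint angles; "dq": joint speeds; "effort": joint torques, N m; "eef_pos": TCP position; "ee_rot": TCP orientation; "ft_force": force on the tool from outside, world axes, zero at the start; "torque": the same for the moment, N m; "grip_width": opening from 0.0 (shut) to 1.0 (fully open); "gripper_force": force on a finger pad.
Only numpy, scipy, OpenCV 4.12 (cv2) and the standard library are available. Lean on these libraries where they do the work, as an engineer would, in place of code of your own. Each camera call takes 0.05 s, during which the arm holds its last target. There are 200 camera calls.

### The job

Refill the water softener on the counter: first tip the salt blocks from the blue tray into its open drawer and set the empty tray back flat on the counter, and put every salt block that lies loose on the counter into the drawer as well. Then push the drawer fully home, and only then turn both screws on the softener's top clockwise to their stops with the key, not with bare fingers, and stand the key back upright on the spoon rest. Leave the spare trays, the fork and the pastry brush where they are.

Things in the scene. Friction and masses are not known exactly. Their poses are not given: they have to be found in the camera images.
- softener: the water softener, a white housing fixed to the counter, 200 (x) x 210 (y) x 115 mm high over the front part, where the screws are; its rear half (local x above 12 mm) rises to 150 mm. Origin at the centre of its underside; its front face, with the drawer, looks along its -x, 100 mm from the origin. It does not move when worked on.
- drawer (a joint): opening of the salt drawer in m: 0 = fully home against its stop, grows as the drawer comes out along the softener's -x, at most 0.135. It starts about 0.12 open and slides with a friction of about 3 N.
- drawer_in (a point): centre of the inner floor of the drawer (moves with it; axes as the softener's), 14 mm above the counter. Inside, the drawer is 136 mm (x) by 162 mm (y), its thin side walls reach 42 mm above this floor. With the drawer open by d, only the part of the inside with x from -68 mm to d - 68 mm lies outside the housing, open above.
- drawer_front (a point): centre of the flat outside of the drawer's front panel, 50 mm above the counter; the panel is 208 mm wide (y), 12 mm thick and reaches from 5 to 87 mm above the counter. No handle: push it along the softener's +x.
- tray: blue plastic tray, 140 (x) x 90 (y) mm, floor 3 mm thick, side walls to 27 mm high; origin at the centre of its underside. A grip tab stands up on its +x end wall; its -x end is open, without a wall, and the tray is emptied over it. 150 g. Four salt blocks start in it.
- tray_tab (a point): centre of the tray's upright grip tab: 10 mm thick (tray x), 50 mm wide (tray y), from 27 to 65 mm above the tray's underside; this point is 46 mm above the underside.
- tray_lip (a point): middle of the edge of the tray's floor at its open end, 3 mm above the underside, 70 mm from the tray's centre along its -x.
- salt1: block of salt, 34 x 26 x 22 mm (its x, y, z), rounded edges, 30 g; origin at the centre of its 34 x 26 underside. Starts in the tray.
- salt2: block of salt, 34 x 26 x 22 mm (its x, y, z), rounded edges, 30 g; origin at the centre of its 34 x 26 underside. Starts in the tray.
- salt3: block of salt, 34 x 26 x 22 mm (its x, y, z), rounded edges, 30 g; origin at the centre of its 34 x 26 underside. Starts in the tray.
- salt4: block of salt, 34 x 26 x 22 mm (its x, y, z), rounded edges, 30 g; origin at the centre of its 34 x 26 underside. Starts in the tray.
- salt5: block of salt, 34 x 26 x 22 mm (its x, y, z), rounded edges, 30 g; origin at the centre of its 34 x 26 underside. Starts loose on the counter; it may be absent.
- salt6: block of salt, 34 x 26 x 22 mm (its x, y, z), rounded edges, 30 g; origin at the centre of its 34 x 26 underside. Starts loose on the counter; it may be absent.
- salt7: block of salt, 34 x 26 x 22 mm (its x, y, z), rounded edges, 30 g; origin at the centre of its 34 x 26 underside. Starts loose on the counter; it may be absent.
- key: the screw key, standing upright on the spoon rest, 140 g, 70 mm tall; origin at the centre of its underside. Foot: steel block 40 x 40 mm, 26 mm high, with a slot along its x, 12 mm wide (y), 14 mm deep, open below and at both ends, which goes over the drive bar of a screw. Above it a flat black grip, 36 mm (x) x 16 mm (y), from 26 to 70 mm above the underside: pinch it across y.
- spoon_rest: white ceramic spoon rest, fixed to the counter: a flat round disc, 140 mm across and 8 mm thick, with a stub handle to one side. Origin at the centre of its underside.
- screw_a (a joint): turn of captive screw a in rad: 0 to 1.45 (stop), grows clockwise seen from above. It starts loose, between 0.05 and 0.35; locked at its stop. It turns stiffly (0.07 N m) and stays where it is left.
- screw_b (a joint): turn of captive screw b in rad: 0 to 1.45 (stop), grows clockwise seen from above. It starts loose, between 0.05 and 0.35; locked at its stop. It turns stiffly (0.07 N m) and stays where it is left.
- screw_a_top (a point): top centre of screw a on the softener's top, left (+y) of the middle; turns with the screw about its vertical z axis. Below this point: a drive bar 30 mm long (point x), 8 mm thick (point y), 12 mm high, on a round head 46 mm across and 4 mm high, which lies on the softener's top 115 mm above the counter.
- screw_b_top (a point): top centre of screw b on the softener's top, right (-y) of the middle; turns with the screw about its vertical z axis. Below this point: a drive bar 30 mm long (point x), 8 mm thick (point y), 12 mm high, on a round head 46 mm across and 4 mm high, which lies on the softener's top 115 mm above the counter.
- spare_trays: two spare blue trays nested in each other, bystander, about 140 x 90 x 65 mm, heavy (fixed).
- fork: steel fork lying on the counter, bystander, about 185 mm long.
- brush: silicone pastry brush lying on the counter, bystander, about 180 mm long.
Mind the look-alikes: they are no part of the job. Leave any brown or purple look-alike of the tray alone.

How it is judged (in metres and radians):
On the way, in this order (a step that is already met when the one before it is completed fails the run):
1. the tray is tipped over the open drawer (angle between tray's own z axis and vertical above 0.6 rad and horizontal distance between tray_lip and drawer_in below 0.13 m and value of joint drawer above 0.05 m), for 0.1 s.
2. every salt block, those from the tray and the loose ones, lies in the open drawer (x of salt1 in the frame of drawer_in between -0.078 and 0.078 m and y of salt1 in the frame of drawer_in between -0.088 and 0.088 m and z of salt1 in the frame of drawer_in between -0.01 and 0.06 m and x of salt2 in the frame of drawer_in between -0.078 and 0.078 m and y of salt2 in the frame of drawer_in between -0.088 and 0.088 m and z of salt2 in the frame of drawer_in between -0.01 and 0.06 m and x of salt3 in the frame of drawer_in between -0.078 and 0.078 m and y of salt3 in the frame of drawer_in between -0.088 and 0.088 m and z of salt3 in the frame of drawer_in between -0.01 and 0.06 m and x of salt4 in the frame of drawer_in between -0.078 and 0.078 m and y of salt4 in the frame of drawer_in between -0.088 and 0.088 m and z of salt4 in the frame of drawer_in between -0.01 and 0.06 m and x of salt5 in the frame of drawer_in between -0.078 and 0.078 m and y of salt5 in the frame of drawer_in between -0.088 and 0.088 m and z of salt5 in the frame of drawer_in between -0.01 and 0.06 m and x of salt6 in the frame of drawer_in between -0.078 and 0.078 m and y of salt6 in the frame of drawer_in between -0.088 and 0.088 m and z of salt6 in the frame of drawer_in between -0.01 and 0.06 m and x of salt7 in the frame of drawer_in between -0.078 and 0.078 m and y of salt7 in the frame of drawer_in between -0.088 and 0.088 m and z of salt7 in the frame of drawer_in between -0.01 and 0.06 m and value of joint drawer above 0.05 m), for 0.2 s.
3. the drawer is pushed fully home (value of joint drawer below 0.006 m), for 0.2 s.
4. both screws are turned clockwise to their stops, the last one with the key still on it (value of joint each of screw_a, screw_b above 1.25 rad and value of joint drawer below 0.006 m and (distance between key and screw_a_top below 0.022 m or distance between key and screw_b_top below 0.022 m)), for 0.1 s.
At the end, for the whole second after the job is handed in: All salt blocks at rest in the drawer; drawer home within 6 mm; both screws past 1.25 rad (stop 1.45); key upright on the spoon rest (centres within 60 mm, tilt below 0.12 rad); tray flat and right way up on the counter (within 6 mm, 0.1 rad) (x of salt1 in the frame of drawer_in between -0.078 and 0.078 m and y of salt1 in the frame of drawer_in between -0.088 and 0.088 m and z of salt1 in the frame of drawer_in between -0.01 and 0.06 m and x of salt2 in the frame of drawer_in between -0.078 and 0.078 m and y of salt2 in the frame of drawer_in between -0.088 and 0.088 m and z of salt2 in the frame of drawer_in between -0.01 and 0.06 m and x of salt3 in the frame of drawer_in between -0.078 and 0.078 m and y of salt3 in the frame of drawer_in between -0.088 and 0.088 m and z of salt3 in the frame of drawer_in between -0.01 and 0.06 m and x of salt4 in the frame of drawer_in between -0.078 and 0.078 m and y of salt4 in the frame of drawer_in between -0.088 and 0.088 m and z of salt4 in the frame of drawer_in between -0.01 and 0.06 m and x of salt5 in the frame of drawer_in between -0.078 and 0.078 m and y of salt5 in the frame of drawer_in between -0.088 and 0.088 m and z of salt5 in the frame of drawer_in between -0.01 and 0.06 m and x of salt6 in the frame of drawer_in between -0.078 and 0.078 m and y of salt6 in the frame of drawer_in between -0.088 and 0.088 m and z of salt6 in the frame of drawer_in between -0.01 and 0.06 m and x of salt7 in the frame of drawer_in between -0.078 and 0.078 m and y of salt7 in the frame of drawer_in between -0.088 and 0.088 m and z of salt7 in the frame of drawer_in between -0.01 and 0.06 m and linear speed of each of salt1, salt2, salt3, salt4, salt5, salt6, salt7 below 0.03 m/s and value of joint drawer below 0.006 m and value of joint each of screw_a, screw_b above 1.25 rad and horizontal distance between key and spoon_rest below 0.06 m and angle between key's own z axis and vertical below 0.12 rad and height (world z) of key between 0.003 and 0.014 m and linear speed of each of key, tray below 0.02 m/s and height (world z) of tray below 0.006 m and angle between tray's own z axis and vertical below 0.1 rad); the robot touches nothing.
It fails at once if a bystander (fork, brush, spare trays) is shifted by more than 3 cm (distance of any of fork, brush, spare_trays from where it was at the start of the episode above 0.03 m).
It fails at once if a screw is turned with the bare fingers (contact force between the fingers and screw_a above 3 N or contact force between the fingers and screw_b above 3 N).
Of salt5, salt6, salt7 only 1 to 3 are there at a start; the rules pass over those that are not, and their reading is None.
At some moment in a run one of key, salt5, salt6, salt7 may be knocked a few centimetres aside while the robot is not near it.
It also fails if it takes over 210 s, if anything falls off the work surface, if the arm or the gripper's body presses on something with over 40 N, if the wrist force passes 120 N, or if a joint passes its speed limit or range.

## Working session

There is one attempt and no reset: what is moved stays moved. The work goes in short steps, Python scripts to look and compute and a tool call to move; the robot and the scene stay as the last step left them, time stands still between calls to the robot, and variables do not carry over. Pictures are saved under pics/ and viewed, at most 14 in all, crops included, and the job is handed in when it is done.

Besides the shell and the picture viewer there is one more tool, called after "Call:" in YAML: its name, and indented under it one key for each argument. step_arm: Moves the arm, as the interface text tells. Its arguments: {"type":"object","properties":{"commands":{"type":"array","items":{"type":"object","properties":{"dx":{"type":"number"},"dy":{"type":"number"},"dz":{"type":"number"},"rx":{"type":"number"},"ry":{"type":"number"},"rz":{"type":"number"},"jaw":{"type":"number"}}}},"force":{"type":"number"}},"required":["commands"]}

```bash
mkdir -p pics; cat > h.py <<'E'
import cv2,numpy as np
from cell import arm
def shot(n,f=None):
    d=arm.get_image(n)
    if f: cv2.imwrite('pics/'+f,d['color'])
    return d
def ray(d,u,v,z):
    "world point on plane z (mm) of pixel"
    R=cv2.Rodrigues(np.array(d['rvec'],float))[0];t=np.array(d['tvec'],float).ravel()
    c=-R.T@t; r=R.T@np.linalg.inv(d['camera_matrix'])@[u,v,1]
    return c+r*(z-c[2])/r[2]
def proj(d,p):
    return cv2.projectPoints(np.array(p,float).reshape(-1,3),np.array(d['rvec'],float),np.array(d['tvec'],float),np.array(d['camera_matrix'],float),None)[0].reshape(-1,2)
E
python3 - <<'E'
from h import *
import pickle
for n in('top','side'):
    d=shot(n,n+'0.png');pickle.dump(d,open(n+'0.pkl','wb'))
    R=cv2.Rodrigues(np.array(d['rvec'],float))[0];print(n,-R.T@np.array(d['tvec']).ravel())
s=arm.read_state();print(s)
E
ls
```

```text
top [ 362.81797801   74.2968103  1241.85748131]
side [  17.07905564 -525.54330202  895.27642557]
{'time': 0.1, 'joints': array([ 9.63210124e-01,  2.59238889e-01,  1.53595937e+00, -2.14580454e-05,
        1.34799672e+00, -2.02809631e-01]), 'dq': array([ 2.12232807e-04, -1.73850743e-03, -2.75582005e-03, -5.05407071e-05,
        1.17752091e-04,  3.37865669e-04]), 'effort': array([ 3.17932572e-03, -4.46964633e+01, -2.91247791e+01, -2.91018669e-04,
        6.19751983e-03, -2.32722407e-06]), 'eef_pos': array([216.33533605, 505.19689487, 252.58033216]), 'ee_rot': array([-3.06204110e-04,  2.01007046e-01,  9.79589468e-01, -7.40412194e-04]), 'ft_force': array([-0.7481729 , -0.63401852,  0.62341098]), 'torque': array([-0.01689263, -0.02190527,  0.01764717]), 'gripper_force': 0.0, 'grip_width': 0.9996796733215929}
h.py
pics
side0.pkl
top0.pkl
```

View pics/top0.png

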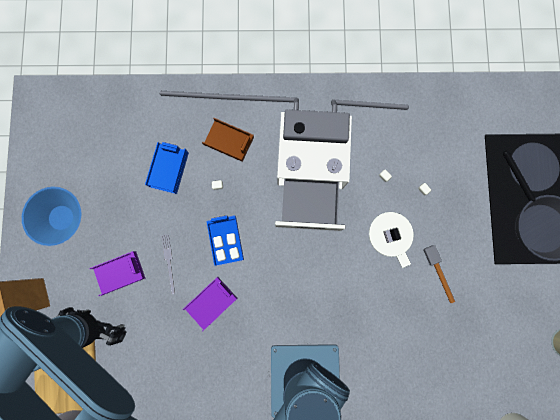

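View pics/side0.png

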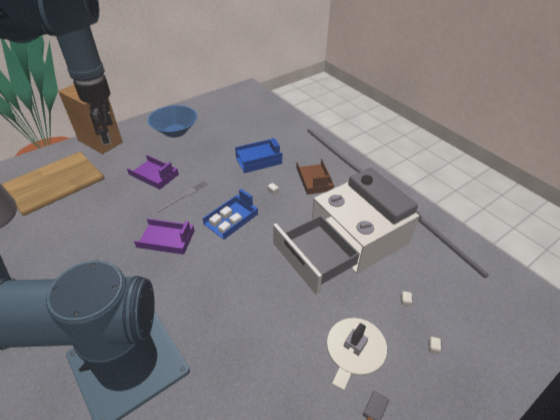

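The top view shows the blue tray with four blocks at (225,240) and the empty, nested spare blue trays at (167,167). Brown and purple look-alikes are at (228,140), (118,272) and (210,303). The softener is at (314,165), and the key on the rest is at (391,235). Loose salt lies at (217,184), (385,175) and (425,188). The tray at (225,240) is the one meant, since it holds the blocks. I'll confirm that in an enlarged crop and measure.

```bash
cat > m.py <<'E'
from h import *
def blobs(d,mask,z,amin=20):
    n=cv2.connectedComponentsWithStats(mask.astype(np.uint8))
    out=[]
    for i in range(1,n[0]):
        if n[2][i,4]<amin: continue
        c,_=cv2.findContours((n[1]==i).astype(np.uint8),cv2.RETR_EXTERNAL,cv2.CHAIN_APPROX_NONE)
        c=max(c,key=cv2.contourArea)
        w=np.array([ray(d,u,v,z)[:2] for u,v in c[:,0]],np.float32)
        r=cv2.minAreaRect(w)
        b=cv2.boxPoints(r)
        e=[b[1]-b[0],b[2]-b[1]]; e=max(e,key=np.linalg.norm)
        out.append((n[3][i].round(1),n[2][i,4],np.round(r[0],1),np.round(sorted(r[1]),1),round(float(np.arctan2(e[1],e[0])%np.pi),3)))
    return out
def sat(d):
    h=cv2.cvtColor(d['color'],cv2.COLOR_BGR2HSV).astype(int);return h[...,0],h[...,1],h[...,2]
E
python3 - <<'E'
from m import *
import pickle
d=pickle.load(open('top0.pkl','rb'))
cv2.imwrite('pics/c1.png',cv2.resize(d['color'][90:290,130:450],None,fx=2.5,fy=2.5,interpolation=cv2.INTER_CUBIC))
h,s,v=sat(d)
print('blue');[print(*b) for b in blobs(d,(h>100)&(h<125)&(s>150),27,200)]
print('white');[print(*b) for b in blobs(d,(v>200)&(s<40),22,20)]
print('dark');[print(*b) for b in blobs(d,(v<60),70,30)]
E
```

```text
blue
[166.4 167.3] 1510 [656.7 425.2] [105.5 149.6] 2.884
[ 50.9 215.9] 2695 [505.9 779.4] [179.9 180. ] 2.383
[223.7 236.9] 976 [426.  242.1] [ 91.7 144.9] 0.187
white
[11.9 15.2] 792 [1176.4  955.5] [ 84.8 110.8] 3.136
[42.7 15.2] 1076 [1176.   851.6] [111.3 113.4] 1.573
[78.3 15. ] 1060 [1176.8  733.8] [107.4 113.6] 1.565
[113.9  15. ] 1060 [1176.1  616.2] [107.5 113.6] 1.565
[149.3  15.1] 1062 [1175.3  497.9] [107.5 113.6] 1.565
[184.7  15. ] 1058 [1174.6  380.5] [107.6 113.9] 1.565
[220.3  14.6] 1030 [1175.7  262.5] [104.1 113.5] 1.565
[255.5  14.5] 1020 [1175.   144.7] [104.2 110.7] 1.565
[290.5  14.5] 1022 [1174.3   26.2] [104.2 113.1] 1.564
[326.1  14.5] 1020 [1173.5  -91.3] [104.3 113.8] 1.565
[361.2  14.1] 987 [1172.8 -209.1] [104.3 113.8] 1.565
[396.3  14.1] 984 [1173.8 -327. ] [100.9 114.1] 1.565
[431.5  14. ] 981 [1173.1 -444.9] [100.9 113.8] 1.565
[466.6  14. ] 981 [1172.4 -562.8] [101.  114.1] 1.565
[501.5  13.7] 956 [1171.7 -680.8] [101.1 113.2] 1.567
[536.6  13.5] 946 [1172.7 -798.7] [ 97.5 113.7] 1.565
[557.  12.] 133 [1172.8 -865.8] [16.9 98.6] 3.042
[558.4  38.9] 
[... 2475 characters left out ...]
9.4 255.6] [23.1 31.3] 0.253
dark
[231.6 127.1] 55 [770.  217.3] [  4.5 118.8] 1.139
[298.9 127.5] 95 [764.8   8.2] [30.9 32. ] 3.127
[514.7 195.2] 5451 [ 542.2 -678.9] [232.1 395.9] 3.131
[236.  148.7] 110 [695.2 222.5] [ 70.2 155.2] 1.706
[314.7 139.7] 142 [726.7 -40.4] [  7.8 191.4] 1.502
[311.  180.9] 96 [598.3 -25.6] [  5.6 158.2] 1.502
[394.9 234.1] 91 [ 434.3 -273.2] [23.9 33.5] 0.278
[543.  254.4] 32 [ 369.3 -712.2] [ 9.5 55. ] 1.34
[ 76.5 352.9] 5443 [135.3 634.4] [203.4 468. ] 0.849
[ 79.4 326.2] 30 [177.5 653.5] [10.  58.4] 0.513
[310.3 371.8] 550 [ 35.8 -28.8] [ 83.  182.7] 1.543
[ 24.4 404.6] 1461 [-33.5 796. ] [143.9 169.4] 0.477
[128.8 418.2] 30 [-74.1 502.6] [ 8.  39.3] 1.558
```

View pics/c1.png

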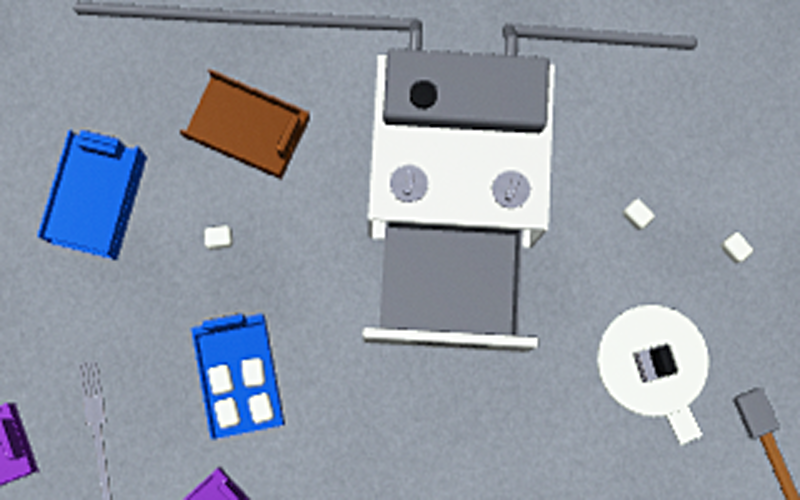

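The crop confirms it: the tray with four blocks has its tab at crop (224,323), its open end at (250,432) and is aligned roughly +x. The screws are at crop (409,184) and (511,189). The drawer panel runs from (363,333) to (537,342), and the key grip is at (663,361).

```bash
python3 - <<'E'
from m import *
import pickle
d=pickle.load(open('top0.pkl','rb'));e=pickle.load(open('side0.pkl','rb'))
c=lambda u,v:(130+(u-.75)/2.5,90+(v-.75)/2.5)
for n,u,v,z in [('tab',224,323,65),('tabL',202,327,65),('tabR',245,319,65),('lipL',214,437,3),('lipR',283,424,3),('scrA',409,184,119),('scrB',511,189,119),('panL',363,333,87),('panR',537,342,87),('housFL',370,219,115),('housFR',548,229,115),('openR',519,228,56)]:
    print(n,ray(d,*c(u,v),z)[:2].round(1))
h,s,v=sat(d)
# saltbottom etc. rest disc
print('rest',[b for b in blobs(d,(v>190)&(s<40),8,1000) if b[1]<2000])
g=[b for b in blobs(d,(v<60),70,60) if abs(b[0][0]-395)<5];print('key top',g)
he,se,ve=sat(e)
print('side white');[print(*b) for b in blobs(e,(ve>170)&(se<45),22,20) if b[1]<3000 and b[2][0]<700]
print('side blue');[print(*b) for b in blobs(e,(he>100)&(he<125)&(se>150),27,200)]
E
```

```text
tab [485.4 252.3]
tabL [480.8 278.7]
tabR [490.  227.1]
lipL [348.9 272.8]
lipR [364.1 186.7]
scrA [641.2  29.3]
scrB [634.1 -90. ]
panL [469.6  84.9]
panR [ 457.  -120.4]
housFL [600.7  75.4]
housFR [ 586.9 -132.6]
openR [ 600.2 -107.7]
rest [(array([255.5,  14.5]), np.int32(1020), array([1184.3,  145.5]), array([105.4, 112. ]), 1.565), (array([290.7,  14.6]), np.int32(1031), array([1183.6,   25.5]), array([105.4, 114.8]), 1.564), (array([112.4,  48. ]), np.int32(1149), array([1067.3,  622.1]), array([113.4, 115.3]), 1.564), (array([391.8, 235.7]), np.int32(1485), array([ 425.4, -276.9]), array([139.4, 167.7]), 2.979)]
key top [(array([394.9, 234.1]), np.int32(91), array([ 434.3, -273.2]), array([23.9, 33.5]), 0.278)]
side white
[272.6 186. ] 46 [597.2 269.1] [22.4 30.8] 1.666
[225.3 210.2] 52 [418.1 265.9] [22.  28.7] 0.219
[235.  216.7] 58 [426.2 225.4] [23.  30.3] 0.15
[215.  217.7] 55 [377.  257.1] [21.1 30.2] 0.158
[223.8 225.1] 60 [382.1 216. ] [22.9 29. ] 0.236
[297.5 249.6] 239 [496.6  23.6] [ 10.7 221.7] 1.502
[355.  267.3] 23 [ 581.8 -121.7] [ 9.5 22.3] 0.602
[406.9 296.5] 92 [ 621.7 -267.1] [20.  30.8] 0.701
[355.1 349.9] 2428 [ 421.2 -294.4] [135.6 164.5] 0.967
[435.4 343.2] 116 [ 576.9 -390.5] [20.3 30. ] 0.668
side blue
[254.3 153.2] 501 [642.4 434. ] [105.3 141.9] 2.998
```

Call:
step_arm:
  commands:
    - {"dz":-0.06,"rz":0.187,"jaw":0.5}
    - {"rz":0.187}
    - {"rz":0.187}
    - {"rz":0.187}
    - {"rz":0.187}
    - {"rz":0.044}
  force: 60

```text
$.commands[0]: bad value
```

```bash
python3 - <<'E'
from h import *
s=arm.read_state();print(s['time'],s['joints'].round(4),s['eef_pos'].round(1),s['ee_rot'].round(4),s['grip_width'])
E
```

```text
0.1 [ 0.9632  0.2592  1.536  -0.      1.348  -0.2028] [216.3 505.2 252.6] [-3.000e-04  2.010e-01  9.796e-01 -7.000e-04] 0.9996796733215929
```

Call:
step_arm:
  commands:
    - {"dx":0,"dy":0,"dz":-0.05,"rx":0,"ry":0,"rz":0.18,"jaw":0.5}
    - {"dx":0,"dy":0,"dz":0,"rx":0,"ry":0,"rz":0.18,"jaw":0.5}
    - {"dx":0,"dy":0,"dz":0,"rx":0,"ry":0,"rz":0.18,"jaw":0.5}
    - {"dx":0,"dy":0,"dz":0,"rx":0,"ry":0,"rz":0.18,"jaw":0.5}
    - {"dx":0,"dy":0,"dz":0,"rx":0,"ry":0,"rz":0.18,"jaw":0.5}
    - {"dx":0,"dy":0,"dz":0,"rx":0,"ry":0,"rz":0.08,"jaw":0.5}
  force: 60

```text
time: 0.85
eef_pos: [216.4, 505.3, 302.8]
ee_rot: [0.0, 0.64, 0.769, -0.001]
ft_force: [-0.5, 0.1, -0.3]
grip_width: 0.497
gripper_force: 0.0
```

```bash
cat >> h.py <<'E'
from scipy.spatial.transform import Rotation as Ro
def pose():
    s=arm.read_state();q=s['ee_rot'];return s,np.array(s['eef_pos']),Ro.from_quat([q[1],q[2],q[3],q[0]])
def dn(a):
    "tool pointing down, tool y at world angle a"
    y=np.array([np.cos(a),np.sin(a),0]);z=np.array([0,0,-1.]);return Ro.from_matrix(np.c_[np.cross(y,z),y,z])
def to(p,a=None,R1=None):
    "print turn (tool rotvec) first, then shift in the turned tool frame"
    s,p0,R0=pose();R1=R1 or (dn(a) if a is not None else R0)
    print('t',round(s['time'],2),'q',s['joints'].round(3),'p',p0.round(1),'yang',round(float(np.arctan2(*R0.as_matrix()[1::-1,1])),3),'tilt',R0.as_matrix()[:,2].round(3),'F',s['ft_force'].round(1),'w',round(s['grip_width'],3),round(s['gripper_force'],1))
    print('  turn',(R0.inv()*R1).as_rotvec().round(3),'shift',(R1.inv().apply(np.array(p)-p0)/1000).round(4))
E
python3 - <<'E'
from h import *
to([485.5,252.4,153],.178)
E
```

```text
t 0.85 q [ 0.963  0.231  1.451 -0.     1.461  0.781] p [216.4 505.3 302.8] yang 0.182 tilt [-0.001 -0.001 -1.   ] F [-0.5  0.1 -0.3] w 0.497 0.0
  turn [-0.001  0.001  0.004] shift [-0.2966  0.22    0.1498]
```

Call:
step_arm:
  commands:
    - {"dx":-0.05,"dy":0.037,"dz":0,"rx":0,"ry":0,"rz":0,"jaw":0.5}
    - {"dx":-0.05,"dy":0.037,"dz":0.01,"rx":0,"ry":0,"rz":0,"jaw":0.5}
    - {"dx":-0.05,"dy":0.037,"dz":0.03,"rx":0,"ry":0,"rz":0,"jaw":0.5}
    - {"dx":-0.05,"dy":0.037,"dz":0.04,"rx":0,"ry":0,"rz":0,"jaw":0.5}
    - {"dx":-0.05,"dy":0.037,"dz":0.04,"rx":0,"ry":0,"rz":0,"jaw":0.5}
    - {"dx":-0.047,"dy":0.035,"dz":0.03,"rx":0,"ry":0,"rz":0,"jaw":0.5}
    - {"dx":0,"dy":0,"dz":0,"rx":0,"ry":0,"rz":0,"jaw":0.5}

```text
time: 1.72
eef_pos: [467.7, 270.5, 167.2]
ee_rot: [-0.001, 0.64, 0.768, -0.002]
ft_force: [-0.4, 0.1, 0.4]
grip_width: 0.504
gripper_force: 0.0
```

```bash
python3 - <<'E'
from m import *
to([485.5,252.4,53],.178)
d=shot('top');h,s,v=sat(d)
print([b for b in blobs(d,(h>100)&(h<125)&(s>150),27,200)])
E
```

```text
t 1.73 q [ 3.180e-01  3.180e-01  1.676e+00 -1.000e-03  1.152e+00  1.380e-01] p [467.7 270.5 167.2] yang 0.181 tilt [-0.005 -0.002 -1.   ] F [-0.4  0.1  0.4] w 0.504 0.0
  turn [-0.005  0.002  0.003] shift [-0.0209  0.0143  0.1142]
[(array([165.9, 164.6]), np.int32(1319), array([656.5, 425.6]), array([104.8, 148.8]), 2.885), (array([ 50.9, 215.9]), np.int32(2686), array([505.9, 779.4]), array([179.9, 179.9]), 0.812), (array([228.6, 235.3]), np.int32(661), array([428.6, 228.4]), array([ 63.8, 145. ]), 0.19)]
```

Call:
step_arm:
  commands:
    - {"dx":-0.021,"dy":0.014,"dz":0.014,"rx":-0.005,"ry":0,"rz":0,"jaw":0.5}
    - {"dx":0,"dy":0,"dz":0.04,"rx":0,"ry":0,"rz":0,"jaw":0.5}
    - {"dx":0,"dy":0,"dz":0.04,"rx":0,"ry":0,"rz":0,"jaw":0.5}
    - {"dx":0,"dy":0,"dz":0.02,"rx":0,"ry":0,"rz":0,"jaw":0.5}
    - {"dx":0,"dy":0,"dz":0,"rx":0,"ry":0,"rz":0,"jaw":0.5}

```text
time: 2.4
eef_pos: [483.0, 256.8, 55.3]
ee_rot: [0.001, 0.638, 0.77, 0.001]
ft_force: [0.3, 0.1, -0.3]
grip_width: 0.502
gripper_force: 0.0
```

```bash
python3 - <<'E'
from m import *
to([485.5,252.4,53],.178)
shot('wrist','w1.png')
E
```

```text
t 2.4 q [ 0.285  0.464  1.778 -0.     0.897  0.097] p [483.  256.8  55.3] yang 0.188 tilt [ 0.002  0.    -1.   ] F [ 0.3  0.1 -0.3] w 0.502 0.0
  turn [ 0.002 -0.     0.01 ] shift [-0.0048  0.0016  0.0023]
```

View pics/w1.png

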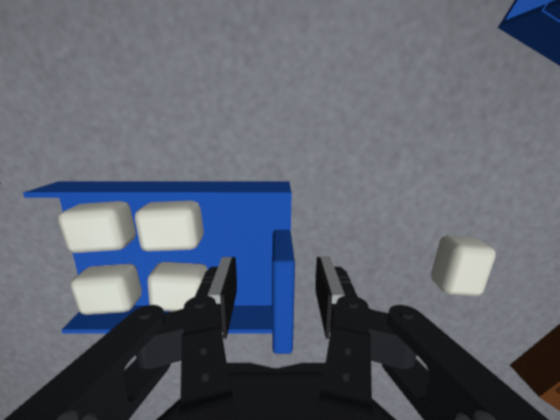

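The wrist view shows the tray tab at (283,290), between the fingers at (225,290) and (330,290), with the four blocks to its left. I'll shift 5 mm and close.

Call:
step_arm:
  commands:
    - {"dx":-0.005,"dy":0.001,"dz":0.003,"rx":0,"ry":0,"rz":0.008,"jaw":0.5}
    - {"dx":0,"dy":0,"dz":0,"rx":0,"ry":0,"rz":0,"jaw":0}
    - {"dx":0,"dy":0,"dz":0,"rx":0,"ry":0,"rz":0,"jaw":0}
    - {"dx":0,"dy":0,"dz":0,"rx":0,"ry":0,"rz":0,"jaw":0}
    - {"dx":0,"dy":0,"dz":0,"rx":0,"ry":0,"rz":0,"jaw":0}
    - {"dx":0,"dy":0,"dz":0,"rx":0,"ry":0,"rz":0,"jaw":0}
  force: 80

```text
time: 3.2
eef_pos: [487.5, 251.1, 54.1]
ee_rot: [0.002, 0.641, 0.767, 0.002]
ft_force: [0.1, -2.4, 5.8]
grip_width: 0.104
gripper_force: 78.6
```

Call:
step_arm:
  commands:
    - {"dx":0,"dy":0,"dz":-0.03,"rx":0,"ry":0,"rz":0,"jaw":0}
    - {"dx":0,"dy":0,"dz":-0.04,"rx":0,"ry":0,"rz":0,"jaw":0}
    - {"dx":0,"dy":0,"dz":-0.05,"rx":0,"ry":0,"rz":0,"jaw":0}
    - {"dx":0,"dy":0,"dz":-0.05,"rx":0,"ry":0,"rz":0,"jaw":0}
    - {"dx":0,"dy":0,"dz":-0.03,"rx":0,"ry":0,"rz":0,"jaw":0}
    - {"dx":0,"dy":0,"dz":0,"rx":0,"ry":0,"rz":0,"jaw":0}

```text
time: 3.95
eef_pos: [486.9, 251.3, 255.3]
ee_rot: [0.003, 0.641, 0.767, 0.004]
ft_force: [-0.5, -0.8, -3.2]
grip_width: 0.1
gripper_force: 78.7
```

```bash
python3 - <<'E'
from m import *
to([560,200,253],.178)
shot('side','s2.png')
E
```

```text
t 3.95 q [ 0.273  0.248  1.545 -0.     1.339  0.095] p [486.9 251.3 255.3] yang 0.178 tilt [ 0.01   0.002 -1.   ] F [-0.5 -0.8 -3.2] w 0.1 78.7
  turn [ 0.01  -0.001 -0.   ] shift [-0.0635  0.0628  0.0023]
```

View pics/s2.png

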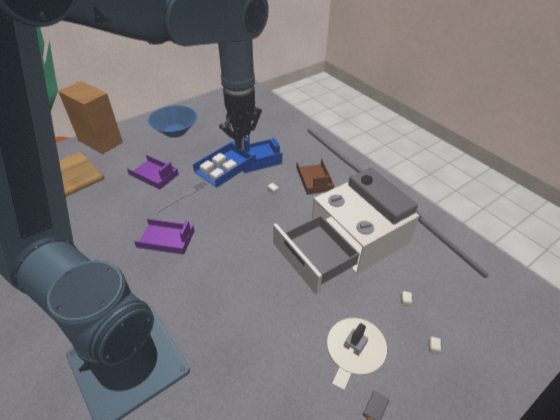

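The tray is held level, clear of the counter, with its four blocks. Now I'll work out the pour poses.

```bash
cat >> h.py <<'E'
DIN=np.array([537.2,-22.5,14.]);YAW=-.064
def loc(x,y,z=0): return DIN*[1,1,0]+Ro.from_euler('z',YAW).apply([x,y,z])
def tray(L,psi,th):
    Rt=Ro.from_euler('z',psi)*Ro.from_euler('y',-th)
    return np.array(L)+Rt.apply([135,0,51]), Rt*Ro.from_matrix(np.c_[[0,1,0],[1,0,0],[0,0,-1]])
E
python3 - <<'E'
from h import *
p,R=tray(loc(5,15,175),.5,0)
print(p);to(p,R1=R)
for a,b in [((0,175),(.3,115)),((.3,115),(.6,85)),((.6,85),(1.0,75))]:
    pa,Ra=tray(loc(5,15,a[1]),.5,a[0]);pb,Rb=tray(loc(5,15,b[1]),.5,b[0])
    print(b,pb.round(),'turn',(Ra.inv()*Rb).as_rotvec().round(3),'shift(old frame)',(Ra.inv().apply(pb-pa)/1000).round(4),'(new)',(Rb.inv().apply(pb-pa)/1000).round(4))
E
```

```text
[661.62275412  56.8719566  226.        ]
t 4.0 q [ 0.273  0.25   1.548 -0.     1.338  0.095] p [485.8 251.  253. ] yang 0.178 tilt [ 0.006  0.001 -1.   ] F [-0.4 -1.1 -3.1] w 0.103 78.7
  turn [ 0.006  0.001 -0.322] shift [-0.2547  0.0612  0.027 ]
(0.3, 115) [643.  47. 204.] turn [-0.3  0.  -0. ] shift(old frame) [-0.     -0.0211  0.0224] (new) [-0.     -0.0268  0.0151]
(0.6, 85) [616.  32. 203.] turn [-0.3  0.   0. ] shift(old frame) [ 0.    -0.03  -0.009] (new) [ 0.     -0.026  -0.0174]
(1.0, 75) [569.   7. 216.] turn [-0.4 -0.  -0. ] shift(old frame) [-0.     -0.0362 -0.0403] (new) [-0.     -0.0176 -0.0512]
```

Call:
step_arm:
  commands:
    - {"dx":0,"dy":0,"dz":0,"rx":0,"ry":0,"rz":-0.08,"jaw":0}
    - {"dx":0,"dy":0,"dz":0,"rx":0,"ry":0,"rz":-0.12,"jaw":0}
    - {"dx":0,"dy":0,"dz":0,"rx":0,"ry":0,"rz":-0.12,"jaw":0}
    - {"dx":-0.015,"dy":0.004,"dz":0,"rx":0,"ry":0,"rz":0,"jaw":0}
    - {"dx":-0.03,"dy":0.007,"dz":0,"rx":0,"ry":0,"rz":0,"jaw":0}
    - {"dx":-0.04,"dy":0.01,"dz":0.007,"rx":0,"ry":0,"rz":0,"jaw":0}
    - {"dx":-0.04,"dy":0.01,"dz":0.01,"rx":0,"ry":0,"rz":0,"jaw":0}
    - {"dx":-0.04,"dy":0.01,"dz":0.01,"rx":0,"ry":0,"rz":0,"jaw":0}

```text
time: 5.0
eef_pos: [601.5, 123.6, 224.6]
ee_rot: [0.001, 0.513, 0.859, 0.001]
ft_force: [0.0, 1.0, -2.0]
grip_width: 0.104
gripper_force: 78.8
```

Call:
step_arm:
  commands:
    - {"dx":-0.04,"dy":0.01,"dz":0,"rx":0,"ry":0,"rz":0,"jaw":0}
    - {"dx":-0.03,"dy":0.007,"dz":0,"rx":0,"ry":0,"rz":0,"jaw":0}
    - {"dx":-0.02,"dy":0.003,"dz":0,"rx":0,"ry":0,"rz":0,"jaw":0}
    - {"dx":0,"dy":0,"dz":0,"rx":0,"ry":0,"rz":0,"jaw":0}

```text
time: 5.5
eef_pos: [661.6, 54.4, 225.4]
ee_rot: [0.001, 0.512, 0.859, 0.001]
ft_force: [0.3, -0.4, -2.6]
grip_width: 0.103
gripper_force: 78.7
```

```bash
python3 - <<'E'
from h import *
p,R=tray(loc(5,15,175),.5,0)
to(p,R1=R)
a=shot('top')['color'][90:290,130:450]; b=shot('side')['color'][150:350,150:450]
cv2.imwrite('pics/p1.png',np.vstack([cv2.resize(a,(480,300)),cv2.resize(b,(480,300))]))
E
```

```text
t 5.5 q [-8.600e-02  4.790e-01  1.279e+00  1.000e-03  1.381e+00 -5.810e-01] p [661.6  54.4 225.4] yang 0.495 tilt [ 0.003  0.001 -1.   ] F [ 0.3 -0.4 -2.6] w 0.103 78.7
  turn [ 0.003  0.001 -0.005] shift [ 0.0021  0.0012 -0.0006]
```

View pics/p1.png

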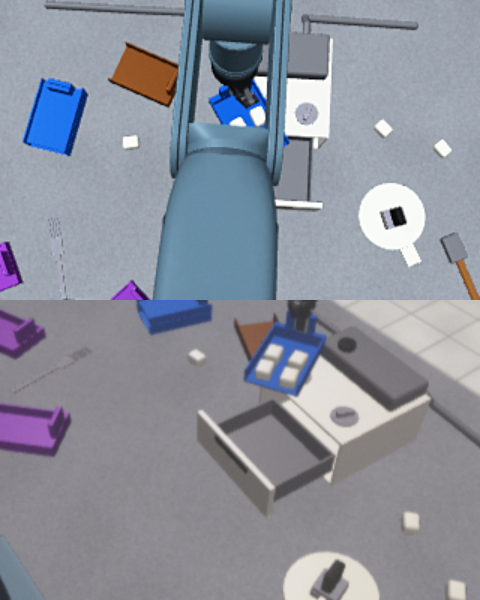

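The tray sits level over the softener with its open end above the drawer (side crop, lip near (280,395)). Tipping now.

Call:
step_arm:
  commands:
    - {"dx":0.002,"dy":-0.007,"dz":0.007,"rx":-0.1,"ry":0,"rz":-0.005,"jaw":0}
    - {"dx":0,"dy":-0.008,"dz":0.006,"rx":-0.1,"ry":0,"rz":0,"jaw":0}
    - {"dx":0,"dy":-0.009,"dz":0.005,"rx":-0.1,"ry":0,"rz":0,"jaw":0}
    - {"dx":0,"dy":-0.01,"dz":-0.003,"rx":-0.1,"ry":0,"rz":0,"jaw":0}
    - {"dx":0,"dy":-0.01,"dz":-0.004,"rx":-0.1,"ry":0,"rz":0,"jaw":0}
    - {"dx":0,"dy":-0.009,"dz":-0.005,"rx":-0.1,"ry":0,"rz":0,"jaw":0}
    - {"dx":0,"dy":-0.007,"dz":-0.01,"rx":-0.1,"ry":0,"rz":0,"jaw":0}
    - {"dx":0,"dy":-0.007,"dz":-0.011,"rx":-0.1,"ry":0,"rz":0,"jaw":0}

```text
time: 6.6
eef_pos: [591.8, 22.0, 215.8]
ee_rot: [0.202, 0.466, 0.792, 0.338]
ft_force: [-0.3, 0.3, -2.9]
grip_width: 0.104
gripper_force: 79.0
```

```bash
python3 - <<'E'
from h import *
p,R=tray(loc(5,15,75),.5,1.0)
to(p,R1=R)
E
```

```text
t 6.6 q [-0.527  0.139  2.084  1.092  0.773 -1.801] p [591.8  22.  215.8] yang 0.51 tilt [ 0.635  0.347 -0.69 ] F [-0.3  0.3 -2.9] w 0.104 79.0
  turn [-0.19  -0.001  0.007] shift [-0.0029 -0.0142 -0.0229]
```

Call:
step_arm:
  commands:
    - {"dx":-0.001,"dy":-0.009,"dz":-0.011,"rx":-0.1,"ry":0,"rz":0,"jaw":0}
    - {"dx":-0.001,"dy":-0.008,"dz":-0.012,"rx":-0.1,"ry":0,"rz":0,"jaw":0}
    - {"dx":0,"dy":0,"dz":0,"rx":0,"ry":0,"rz":0,"jaw":0}
    - {"dx":0,"dy":0,"dz":0,"rx":0,"ry":0,"rz":0,"jaw":0}

```text
time: 7.1
eef_pos: [568.7, 5.4, 216.7]
ee_rot: [0.246, 0.446, 0.755, 0.414]
ft_force: [1.0, 0.2, -1.4]
grip_width: 0.103
gripper_force: 79.0
```

```bash
python3 - <<'E'
from h import *
p,R=tray(loc(5,15,75),.5,1.0)
to(p,R1=R)
b=shot('side')['color'][150:350,150:450]
cv2.imwrite('pics/p2.png',cv2.resize(b,(600,400)))
E
```

```text
t 7.1 q [-0.705  0.161  2.236  1.391  0.929 -2.232] p [568.7   5.4 216.7] yang 0.507 tilt [ 0.739  0.406 -0.537] F [ 1.   0.2 -1.4] w 0.103 79.0
  turn [ 0.003 -0.002  0.004] shift [0.0006 0.0002 0.0014]
```

View pics/p2.png

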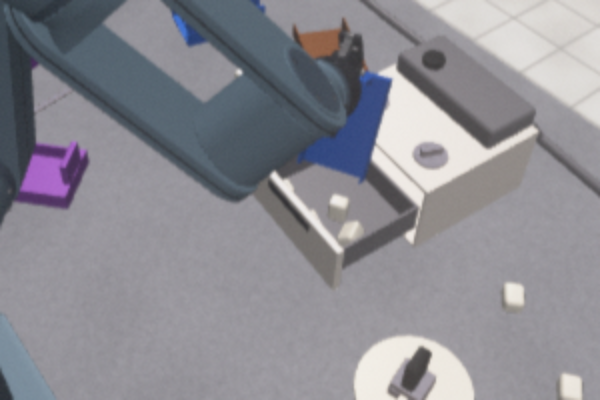

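The tray is tipped and the force reading has fallen to the empty tray's weight. Blocks are visible in the drawer at (338,207) and (350,232). Tilting back and returning the tray.

Call:
step_arm:
  commands:
    - {"dx":0,"dy":0.007,"dz":0.003,"rx":0.1,"ry":0,"rz":0,"jaw":0}
    - {"dx":0,"dy":0.007,"dz":0.003,"rx":0.1,"ry":0,"rz":0,"jaw":0}
    - {"dx":0,"dy":0.008,"dz":0.002,"rx":0.1,"ry":0,"rz":0,"jaw":0}
    - {"dx":0,"dy":0.008,"dz":0,"rx":0.1,"ry":0,"rz":0,"jaw":0}
    - {"dx":0,"dy":0.009,"dz":0,"rx":0.1,"ry":0,"rz":0,"jaw":0}
    - {"dx":0,"dy":0.01,"dz":-0.005,"rx":0.1,"ry":0,"rz":0,"jaw":0}
    - {"dx":0,"dy":0.01,"dz":-0.005,"rx":0.1,"ry":0,"rz":0,"jaw":0}
    - {"dx":0,"dy":0.009,"dz":-0.01,"rx":0.1,"ry":0,"rz":0,"jaw":0}

```text
time: 8.15
eef_pos: [615.2, 32.1, 270.5]
ee_rot: [0.053, 0.506, 0.857, 0.086]
ft_force: [0.9, -0.1, -0.8]
grip_width: 0.104
gripper_force: 79.0
```

Call:
step_arm:
  commands:
    - {"dx":0,"dy":0.008,"dz":-0.01,"rx":0.1,"ry":0,"rz":0,"jaw":0}
    - {"dx":0,"dy":0.007,"dz":-0.01,"rx":0.1,"ry":0,"rz":0,"jaw":0}
    - {"dx":0,"dy":0,"dz":0,"rx":0,"ry":0,"rz":0,"jaw":0}

```text
time: 8.52
eef_pos: [626.9, 38.5, 292.0]
ee_rot: [0.004, 0.508, 0.862, 0.002]
ft_force: [-0.3, 0.5, -1.8]
grip_width: 0.103
gripper_force: 78.9
```

```bash
python3 - <<'E'
from h import *
to([487.5,251.1,230],.178)
E
```

```text
t 8.53 q [-1.160e-01  3.750e-01  1.278e+00  1.000e-03  1.480e+00 -6.220e-01] p [626.9  38.5 292. ] yang 0.506 tilt [ 0.009 -0.    -1.   ] F [-0.3  0.5 -1.8] w 0.103 78.9
  turn [0.008 0.003 0.328] shift [ 0.2339 -0.0995  0.062 ]
```

Call:
step_arm:
  commands:
    - {"dx":0,"dy":0,"dz":0,"rx":0.008,"ry":0,"rz":0.16,"jaw":0}
    - {"dx":0,"dy":0,"dz":0,"rx":0,"ry":0,"rz":0.168,"jaw":0}
    - {"dx":0.04,"dy":-0.017,"dz":0,"rx":0,"ry":0,"rz":0,"jaw":0}
    - {"dx":0.04,"dy":-0.017,"dz":0.012,"rx":0,"ry":0,"rz":0,"jaw":0}
    - {"dx":0.04,"dy":-0.017,"dz":0.012,"rx":0,"ry":0,"rz":0,"jaw":0}
    - {"dx":0.04,"dy":-0.017,"dz":0.012,"rx":0,"ry":0,"rz":0,"jaw":0}
    - {"dx":0.04,"dy":-0.017,"dz":0.012,"rx":0,"ry":0,"rz":0,"jaw":0}
    - {"dx":0.034,"dy":-0.0145,"dz":0.012,"rx":0,"ry":0,"rz":0,"jaw":0}

```text
time: 9.52
eef_pos: [484.2, 250.6, 230.5]
ee_rot: [0.0, 0.643, 0.766, -0.001]
ft_force: [0.1, 0.0, -1.0]
grip_width: 0.103
gripper_force: 79.0
```

Call:
step_arm:
  commands:
    - {"dx":0,"dy":0,"dz":0.05,"rx":0,"ry":0,"rz":0,"jaw":0}
    - {"dx":0,"dy":0,"dz":0.05,"rx":0,"ry":0,"rz":0,"jaw":0}
    - {"dx":0,"dy":0,"dz":0.04,"rx":0,"ry":0,"rz":0,"jaw":0}
    - {"dx":0,"dy":0,"dz":0,"rx":0,"ry":0,"rz":0,"jaw":0}

```text
time: 10.02
eef_pos: [482.4, 248.2, 88.2]
ee_rot: [-0.002, 0.643, 0.766, -0.004]
ft_force: [0.3, 0.6, -0.9]
grip_width: 0.106
gripper_force: 78.9
```

```bash
python3 - <<'E'
from h import *
to([487.5,251.1,55],.178)
E
```

```text
t 10.03 q [ 0.27   0.417  1.753 -0.002  0.98   0.097] p [482.4 248.2  88.2] yang 0.175 tilt [-0.008 -0.004 -1.   ] F [ 0.3  0.6 -0.9] w 0.106 78.9
  turn [-0.008  0.002 -0.003] shift [0.002  0.0055 0.0332]
```

Call:
step_arm:
  commands:
    - {"dx":0,"dy":0.002,"dz":0.02,"rx":-0.008,"ry":0,"rz":0,"jaw":0}
    - {"dx":0,"dy":0,"dz":0.01,"rx":0,"ry":0,"rz":0,"jaw":0}
    - {"dx":0,"dy":0,"dz":0.003,"rx":0,"ry":0,"rz":0,"jaw":0}
    - {"dx":0,"dy":0,"dz":0,"rx":0,"ry":0,"rz":0,"jaw":0.4}
    - {"dx":0,"dy":0,"dz":0,"rx":0,"ry":0,"rz":0,"jaw":0.4}
    - {"dx":0,"dy":0,"dz":0,"rx":0,"ry":0,"rz":0,"jaw":0.4}
    - {"dx":0,"dy":0,"dz":-0.05,"rx":0,"ry":0,"rz":0,"jaw":0.4}
    - {"dx":0,"dy":0,"dz":-0.06,"rx":0,"ry":0,"rz":0,"jaw":0.6}

```text
time: 11.02
eef_pos: [486.0, 248.8, 167.9]
ee_rot: [0.002, 0.643, 0.766, -0.0]
ft_force: [0.4, -0.3, -0.0]
grip_width: 0.59
gripper_force: 0.0
```

```bash
cat >> m.py <<'E'
def salts(v2='top',z=22):
    d=shot(v2);h,s,v=sat(d)
    for b in blobs(d,(v>(170 if v2=='side' else 200))&(s<45),z,15):
        if b[2][0]<720 and b[1]<160: print(v2,*b)
E
python3 - <<'E'
from m import *
to([600.6,268.6,120],.178)
d=shot('top','t3.png');h,s,v=sat(d)
print([b for b in blobs(d,(h>100)&(h<125)&(s>150),27,200)])
salts();salts('side')
E
```

```text
t 11.03 q [ 0.27   0.323  1.667 -0.003  1.15   0.097] p [486.  248.8 167.9] yang 0.175 tilt [ 0.002 -0.002 -1.   ] F [ 0.4 -0.3 -0. ] w 0.59 0.0
  turn [ 0.002  0.002 -0.003] shift [-0.0008  0.1163  0.0479]
[(array([166.5, 161.7]), np.int32(1122), array([659.2, 424.9]), array([104.8, 145. ]), 2.888), (array([ 50.9, 215.9]), np.int32(2690), array([504.8, 779.6]), array([179.4, 180.6]), 2.049), (array([234.8, 237.2]), np.int32(422), array([431.2, 209.3]), array([ 30.3, 142.6]), 0.203)]
top [385.4 174.6] 80 [ 626.3 -266.6] [23.1 31.4] 0.75
top [219.8 183.2] 25 [602.1 259.2] [ 9.5 22.6] 0.009
top [424.9 188.1] 75 [ 581.7 -389.7] [23.1 30.9] 0.746
top [314.2 203.7] 49 [534.3 -38.4] [19.7 24. ] 2.027
top [327.3 209.6] 73 [516.5 -78.7] [22.7 30.9] 0.453
top [  0.6 223.5] 71 [470.2 934.4] [  6.2 109.1] 0.079
side [117.4 109.9] 24 [371.4 998.3] [21.5 70.4] 1.606
side [122.2 106.5] 18 [ 393.6 1007.5] [21.7 42.9] 1.341
side [272.6 186.1] 47 [596.8 269.2] [22.7 30.7] 1.717
side [319.1 250.2] 46 [543.1 -20.7] [19.1 23.6] 2.184
side [324.4 264.7] 61 [520.9 -67.7] [18.2 32.3] 0.485
side [355.  267.3] 24 [ 581.8 -122.1] [10.6 21.2] 0.792
side [406.8 296.3] 96 [ 621.  -266.2] [22.4 32. ] 0.701
side [435.5 343.1] 118 [ 577.1 -390.3] [20.3 30.5] 0.668
```

View pics/t3.png

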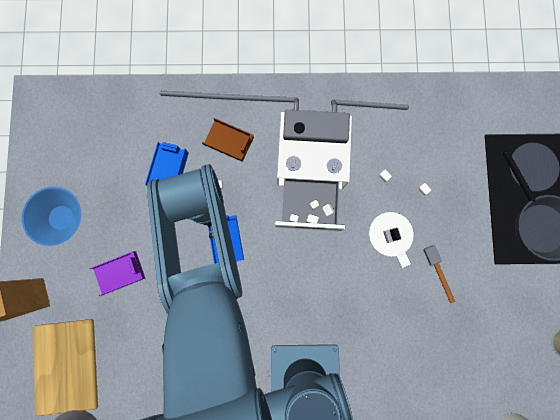

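All four tray blocks lie in the drawer, at (314,204), (327,210), (313,219) and (295,218). The tray is back on the counter. Next is the loose block on the left, at about (599,269).

Call:
step_arm:
  commands:
    - {"dx":0,"dy":0.04,"dz":0,"rx":0,"ry":0,"rz":0.04,"jaw":0.6}
    - {"dx":0,"dy":0.05,"dz":0.02,"rx":0,"ry":0,"rz":0,"jaw":0.6}
    - {"dx":0.002,"dy":0.025,"dz":0.04,"rx":0,"ry":0,"rz":0,"jaw":0.6}
    - {"dx":0,"dy":0,"dz":0.04,"rx":0,"ry":0,"rz":0,"jaw":0.6}
    - {"dx":0,"dy":0,"dz":0,"rx":0,"ry":0,"rz":0,"jaw":0.6}

```text
time: 11.8
eef_pos: [597.4, 267.0, 63.1]
ee_rot: [-0.001, 0.658, 0.753, -0.003]
ft_force: [-0.8, 0.4, 0.4]
grip_width: 0.602
gripper_force: 0.0
```

```bash
python3 - <<'E'
from m import *
to([599,269,25],.136)
E
```

```text
t 11.8 q [ 0.251  0.612  1.478 -0.003  1.057  0.118] p [597.4 267.   63.1] yang 0.135 tilt [-0.005 -0.004 -1.   ] F [-0.8  0.4  0.4] w 0.602 0.0
  turn [-0.005  0.003 -0.001] shift [0.0018 0.0019 0.0381]
```

Call:
step_arm:
  commands:
    - {"dx":0.002,"dy":0.002,"dz":0.025,"rx":-0.005,"ry":0,"rz":0,"jaw":0.6}
    - {"dx":0,"dy":0,"dz":0.013,"rx":0,"ry":0,"rz":0,"jaw":0.6}
    - {"dx":0,"dy":0,"dz":0,"rx":0,"ry":0,"rz":0,"jaw":0}
    - {"dx":0,"dy":0,"dz":0,"rx":0,"ry":0,"rz":0,"jaw":0}
    - {"dx":0,"dy":0,"dz":0,"rx":0,"ry":0,"rz":0,"jaw":0}
    - {"dx":0,"dy":0,"dz":0,"rx":0,"ry":0,"rz":0,"jaw":0}
  force: 30

```text
time: 12.55
eef_pos: [603.4, 270.4, 31.3]
ee_rot: [0.005, 0.658, 0.753, 0.004]
ft_force: [0.1, -0.3, 2.4]
grip_width: 0.294
gripper_force: 33.1
```

Call:
step_arm:
  commands:
    - {"dx":0,"dy":0,"dz":-0.04,"rx":0,"ry":0,"rz":0,"jaw":0}
    - {"dx":0,"dy":0,"dz":-0.06,"rx":0,"ry":0,"rz":0,"jaw":0}
    - {"dx":0,"dy":0,"dz":-0.05,"rx":0,"ry":0,"rz":0,"jaw":0}
    - {"dx":-0.05,"dy":-0.018,"dz":0,"rx":0,"ry":0,"rz":0,"jaw":0}
    - {"dx":-0.05,"dy":-0.018,"dz":0,"rx":0,"ry":0,"rz":0,"jaw":0}
    - {"dx":-0.05,"dy":-0.018,"dz":0,"rx":0,"ry":0,"rz":0,"jaw":0}
    - {"dx":-0.05,"dy":-0.018,"dz":0,"rx":0,"ry":0,"rz":0,"jaw":0}
    - {"dx":-0.04,"dy":-0.015,"dz":0,"rx":0,"ry":0,"rz":0,"jaw":0}

```text
time: 13.55
eef_pos: [546.9, 18.9, 180.3]
ee_rot: [0.005, 0.658, 0.753, 0.003]
ft_force: [1.1, -0.2, -0.4]
grip_width: 0.296
gripper_force: 32.8
```

```bash
python3 - <<'E'
from m import *
to(loc(0,40,70),.136)
E
```

```text
t 13.55 q [-1.700e-01  3.070e-01  1.656e+00  1.000e-03  1.167e+00 -3.050e-01] p [546.9  18.9 180.3] yang 0.134 tilt [ 0.011 -0.001 -1.   ] F [ 1.1 -0.2 -0.4] w 0.296 32.8
  turn [ 0.011  0.002 -0.002] shift [-0.0005 -0.0072  0.1103]
```

Call:
step_arm:
  commands:
    - {"dx":0,"dy":-0.007,"dz":0.05,"rx":0.01,"ry":0,"rz":0,"jaw":0}
    - {"dx":0,"dy":0,"dz":0.05,"rx":0,"ry":0,"rz":0,"jaw":0}
    - {"dx":0,"dy":0,"dz":0.008,"rx":0,"ry":0,"rz":0,"jaw":0}
    - {"dx":0,"dy":0,"dz":0,"rx":0,"ry":0,"rz":0,"jaw":0}
    - {"dx":0,"dy":0,"dz":0,"rx":0,"ry":0,"rz":0,"jaw":0.6}
    - {"dx":0,"dy":0,"dz":0,"rx":0,"ry":0,"rz":0,"jaw":0.6}
    - {"dx":0,"dy":0,"dz":-0.06,"rx":0,"ry":0,"rz":0,"jaw":0.6}
    - {"dx":0,"dy":0,"dz":-0.06,"rx":0,"ry":0,"rz":0,"jaw":0.6}

```text
time: 14.55
eef_pos: [541.5, 20.2, 195.4]
ee_rot: [0.002, 0.658, 0.753, 0.0]
ft_force: [1.9, 1.0, -0.3]
grip_width: 0.602
gripper_force: 0.0
```

```bash
python3 - <<'E'
from m import *
salts();salts('side')
to([625,-267,120],.74)
to([625,-267,120],.74-np.pi/2)
E
```

```text
top [385.4 174.6] 80 [ 626.3 -266.6] [23.1 31.4] 0.75
top [424.9 188.1] 76 [ 581.7 -389.7] [23.1 30.9] 0.746
top [292.8 201.2] 27 [544.1  28.1] [12.6 19. ] 3.132
top [314.2 203.7] 49 [534.3 -38.4] [19.7 24. ] 2.027
top [  0.7 223.7] 72 [470.2 934.4] [  6.2 109.1] 0.079
top [340.8 226.3] 29 [ 462.4 -118.9] [ 9.4 22. ] 1.561
side [ 3.9 32.4] 30 [ 187.1 2051.5] [ 20.8 134.6] 1.564
side [ 1.9 60.4] 85 [ 107.5 1736.7] [ 21.5 278.4] 1.442
side [ 28.  116.5] 49 [  80.4 1140.3] [ 16.5 139.6] 1.569
side [309.5 238.4] 76 [549.1  28.3] [24.6 33. ] 1.686
side [319.1 250. ] 50 [542.8 -20.4] [21.4 22.1] 2.421
side [324.6 264.7] 74 [522.6 -67.5] [21.8 35.5] 0.485
side [355.  267.6] 26 [ 580.6 -122.3] [10.3 24.6] 0.638
side [406.8 296.4] 103 [ 621.  -266.2] [22.4 33.1] 0.701
side [435.4 343.1] 128 [ 576.1 -389.5] [22.5 32.5] 0.653
t 14.65 q [-0.167  0.282  1.635 -0.002  1.206 -0.303] p [546.2  19.6 201.8] yang 0.136 tilt [ 0.019 -0.005 -1.   ] F [ 1.7 -0.7  0.2] w 0.602 0.0
  turn [ 0.015  0.013 -0.604] shift [-0.2648 -0.135   0.0818]
t 14.65 q [-0.167  0.282  1.635 -0.002  1.206 -0.303] p [546.2  19.6 201.8] yang 0.136 tilt [ 0.019 -0.005 -1.   ] F [ 1.7 -0.7  0.2] w 0.602 0.0
  turn [ 0.02  -0.002  0.967] shift [-0.135   0.2648  0.0818]
```

Call:
step_arm:
  commands:
    - {"dx":0,"dy":0,"dz":0,"rx":0.01,"ry":0,"rz":0.18,"jaw":0.6}
    - {"dx":0,"dy":0,"dz":0,"rx":0,"ry":0,"rz":0.18,"jaw":0.6}
    - {"dx":0,"dy":0,"dz":0,"rx":0,"ry":0,"rz":0.18,"jaw":0.6}
    - {"dx":0,"dy":0,"dz":0,"rx":0,"ry":0,"rz":0.18,"jaw":0.6}
    - {"dx":0,"dy":0,"dz":0,"rx":0,"ry":0,"rz":0.18,"jaw":0.6}
    - {"dx":0,"dy":0,"dz":0,"rx":0,"ry":0,"rz":0.07,"jaw":0.6}
    - {"dx":-0.025,"dy":0.05,"dz":0,"rx":0,"ry":0,"rz":0,"jaw":0.6}
    - {"dx":-0.025,"dy":0.05,"dz":0,"rx":0,"ry":0,"rz":0,"jaw":0.6}

```text
time: 15.65
eef_pos: [572.4, -88.3, 194.3]
ee_rot: [0.001, 0.933, 0.361, -0.003]
ft_force: [1.0, -0.8, -0.1]
grip_width: 0.6
gripper_force: 0.0
```

Call:
step_arm:
  commands:
    - {"dx":-0.025,"dy":0.05,"dz":0,"rx":0,"ry":0,"rz":0,"jaw":0.6}
    - {"dx":-0.025,"dy":0.05,"dz":0,"rx":0,"ry":0,"rz":0,"jaw":0.6}
    - {"dx":-0.025,"dy":0.05,"dz":0.04,"rx":0,"ry":0,"rz":0,"jaw":0.6}
    - {"dx":-0.01,"dy":0.015,"dz":0.04,"rx":0,"ry":0,"rz":0,"jaw":0.6}
    - {"dx":0,"dy":0,"dz":0.03,"rx":0,"ry":0,"rz":0,"jaw":0.6}
    - {"dx":0,"dy":0,"dz":0,"rx":0,"ry":0,"rz":0,"jaw":0.6}

```text
time: 16.4
eef_pos: [615.4, -262.0, 84.2]
ee_rot: [-0.002, 0.933, 0.36, -0.006]
ft_force: [-0.0, 0.3, -0.1]
grip_width: 0.599
gripper_force: 0.0
```

```bash
python3 - <<'E'
from m import *
salts('side')
to([624,-266.5,28],-.84)
E
```

```text
side [ 46.6 117.8] 84 [ 135.6 1098.5] [ 11.1 267.5] 1.358
side [ 35.6 118. ] 23 [  99.6 1117.1] [  3.3 151.3] 1.463
side [ 17.5 127. ] 32 [  30.3 1097.3] [  2.6 147. ] 1.717
side [119.5 150.9] 67 [277.7 737. ] [23.4 87.2] 0.835
side [110.3 166.8] 23 [221.4 670.2] [12.4 34.8] 0.6
side [106.9 172.5] 15 [197.8 642.9] [12.9 20.4] 0.938
side [189.3 190.9] 52 [370.6 403. ] [22.3 43.6] 0.457
side [319.2 250.2] 77 [542.7 -21.2] [26.4 28. ] 0.505
side [396.9 253.8] 48 [ 711.2 -161.4] [17.7 44.3] 3.127
side [ 41.4 308.8] 20 [-112.   243.2] [11.  21.3] 2.497
side [ 35.3 364.3] 64 [-158.6  106.5] [22.6 28.3] 0.785
side [ 49.1 362.7] 42 [-137.1   91.6] [15.3 26.5] 1.854
side [222.9 369.9] 28 [ 154.9 -150.1] [ 9.7 15.9] 2.897
side [ 30.4 383.3] 66 [-178.1   71.1] [18.6 43.9] 0.784
side [213.6 380.7] 30 [ 127.1 -156.9] [ 9.4 23.4] 0.925
side [532.1 388. ] 30 [ 658.2 -581.6] [12.2 16.9] 3.094
side [431.4 393.1] 19 [ 478.5 -456.6] [ 6.9 15.2] 1.236
side [ 19.8 393.2] 17 [-202.8   59.9] [ 5.2 12.5] 1.683
side [  2.9 397.1] 36 [-231.7   73.8] [11.  21.1] 1.369
side [ 11.5 397.7] 43 [-216.2   60.5] [15.
[... 582 characters left out ...]
414.5] 54 [ 432.5 -476.5] [11.8 32.1] 1.936
side [  5.6 413.9] 16 [-235.6   33.3] [ 6.3 12.8] 1.701
side [ 69.8 414.5] 25 [-134.7  -43.6] [10.1 16.9] 0.895
side [405.1 414.5] 38 [ 402.2 -450.8] [10.9 21.4] 1.629
side [435.1 414.8] 31 [ 447.8 -488.1] [11.2 16.2] 1.594
side [480.  416.6] 30 [ 521.4 -545.6] [ 9.5 18.3] 0.305
side [395.7 417.6] 23 [ 381.1 -442.1] [ 7.6 18.2] 2.491
side [496.3 417.1] 29 [ 545.3 -567.8] [ 9.3 16.2] 2.763
side [283.7 417.3] 17 [ 201.1 -305.7] [ 4.8 18.3] 2.794
t 16.45 q [-0.565  0.612  1.412 -0.008  1.124  0.273] p [ 616.7 -262.4   86.2] yang -0.835 tilt [-0.009 -0.002 -1.   ] F [ 0.5 -0.1 -0.2] w 0.599 0.0
  turn [-0.004  0.008  0.005] shift [0.0027 0.008  0.0582]
```

Call:
step_arm:
  commands:
    - {"dx":0.003,"dy":0.008,"dz":0.015,"rx":0,"ry":0.008,"rz":0.005,"jaw":0.6}
    - {"dx":0,"dy":0,"dz":0,"rx":0,"ry":0,"rz":0,"jaw":0.6}

```text
time: 16.7
eef_pos: [624.5, -266.5, 70.6]
ee_rot: [-0.002, 0.934, 0.357, -0.001]
ft_force: [-0.2, -0.1, 0.3]
grip_width: 0.602
gripper_force: 0.0
```

```bash
python3 - <<'E'
from m import *
a=shot('wrist')['color'];b=shot('side')['color']
cv2.imwrite('pics/w4.png',np.hstack([cv2.resize(a,(400,300)),cv2.resize(b,(400,300))]))
to([624,-266.5,28],-.84)
E
```

```text
t 16.8 q [-5.680e-01  6.390e-01  1.404e+00  1.000e-03  1.102e+00  2.720e-01] p [ 624.2 -266.4   71. ] yang -0.84 tilt [-0.003  0.003 -1.   ] F [ 0.1 -0.3 -0.5] w 0.6 0.0
  turn [-0.004  0.     0.   ] shift [-0.0002 -0.0001  0.043 ]
```

View pics/w4.png

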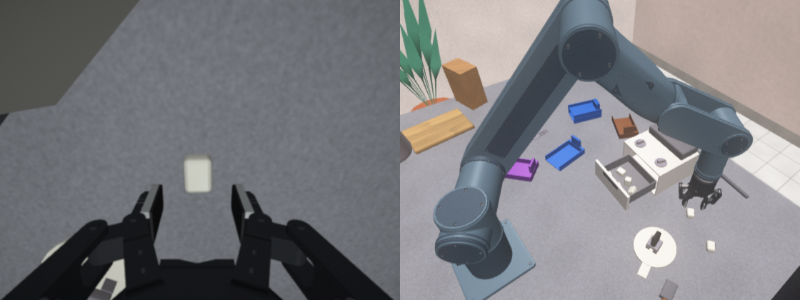

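```bash
python3 - <<'E'
from m import *
d=shot('wrist');print(ray(d,197*1.4,168*1.4,22).round(1))
h,s,v=sat(d)
[print(*b) for b in blobs(d,(v>120)&(s<40),22,1000)]
E
```

```text
[ 630.9 -260.2   22. ]
[288.1 177.8] 64097 [ 662.8 -252.7] [183.3 257. ] 2.248
```

```bash
python3 - <<'E'
from m import *
d=shot('wrist');h,s,v=sat(d)
for t in(150,170,190):
  [print(t,*b) for b in blobs(d,(v>t)&(s<60),22,800)]
salts()
E
```

```text
150 [277.1 244.6] 1681 [ 626.1 -265.3] [23.1 32.7] 0.752
150 [161.8 387. ] 869 [ 476.4 -281.8] [25.5 56.4] 0.145
170 [277.2 244.8] 1510 [ 626.  -265.5] [21.6 30.9] 0.751
190 [277.  245.2] 1205 [ 625.7 -265.6] [18.2 28.8] 0.748
top [296.  200.2] 81 [546.7  18.8] [24.  32.6] 1.728
top [314.  203.8] 50 [534.3 -38.3] [19.7 24.1] 2.027
```

Call:
step_arm:
  commands:
    - {"dx":0.002,"dy":0,"dz":0.03,"rx":-0.004,"ry":0,"rz":0,"jaw":0.6}
    - {"dx":0,"dy":0,"dz":0.015,"rx":0,"ry":0,"rz":0,"jaw":0.6}
    - {"dx":0,"dy":0,"dz":0,"rx":0,"ry":0,"rz":0,"jaw":0.6}
    - {"dx":0,"dy":0,"dz":0,"rx":0,"ry":0,"rz":0,"jaw":0}
    - {"dx":0,"dy":0,"dz":0,"rx":0,"ry":0,"rz":0,"jaw":0}
    - {"dx":0,"dy":0,"dz":0,"rx":0,"ry":0,"rz":0,"jaw":0}
    - {"dx":0,"dy":0,"dz":0,"rx":0,"ry":0,"rz":0,"jaw":0}
  force: 30

```text
time: 17.82
eef_pos: [625.9, -265.5, 26.5]
ee_rot: [0.001, 0.934, 0.357, 0.0]
ft_force: [0.2, -0.6, 5.5]
grip_width: 0.293
gripper_force: 30.0
```

Call:
step_arm:
  commands:
    - {"dx":0,"dy":0,"dz":-0.05,"rx":0,"ry":0,"rz":0,"jaw":0}
    - {"dx":0,"dy":0,"dz":-0.06,"rx":0,"ry":0,"rz":0,"jaw":0}
    - {"dx":0,"dy":0,"dz":-0.05,"rx":0,"ry":0,"rz":0.15,"jaw":0}
    - {"dx":0,"dy":0,"dz":0,"rx":0,"ry":0,"rz":0.16,"jaw":0}
    - {"dx":0,"dy":0,"dz":0,"rx":0,"ry":0,"rz":0.16,"jaw":0}
    - {"dx":0,"dy":0,"dz":0,"rx":0,"ry":0,"rz":0.16,"jaw":0}
    - {"dx":0,"dy":0,"dz":0,"rx":0,"ry":0,"rz":0.16,"jaw":0}
    - {"dx":0,"dy":0,"dz":0,"rx":0,"ry":0,"rz":0,"jaw":0}

```text
time: 18.82
eef_pos: [625.0, -264.8, 184.9]
ee_rot: [-0.0, 1.0, -0.029, -0.001]
ft_force: [0.3, -0.1, -0.4]
grip_width: 0.292
gripper_force: 29.6
```

```bash
python3 - <<'E'
from m import *
to(loc(22,-55,180),YAW-np.pi/2)
E
```

```text
t 18.82 q [-0.565  0.535  1.287 -0.     1.321  1.064] p [ 625.  -264.8  184.9] yang -1.629 tilt [-0.001  0.001 -1.   ] F [ 0.3 -0.1 -0.4] w 0.292 29.6
  turn [-0.     0.002  0.006] shift [-0.0812 -0.1812  0.0049]
```

Call:
step_arm:
  commands:
    - {"dx":-0.02,"dy":-0.045,"dz":0,"rx":0,"ry":0,"rz":0,"jaw":0}
    - {"dx":-0.02,"dy":-0.045,"dz":0,"rx":0,"ry":0,"rz":0,"jaw":0}
    - {"dx":-0.02,"dy":-0.045,"dz":0,"rx":0,"ry":0,"rz":0,"jaw":0}
    - {"dx":-0.021,"dy":-0.046,"dz":0,"rx":0,"ry":0,"rz":0,"jaw":0}
    - {"dx":0,"dy":0,"dz":0.03,"rx":0,"ry":0,"rz":0,"jaw":0}
    - {"dx":0,"dy":0,"dz":0.04,"rx":0,"ry":0,"rz":0,"jaw":0}
    - {"dx":0,"dy":0,"dz":0.03,"rx":0,"ry":0,"rz":0,"jaw":0}
    - {"dx":0,"dy":0,"dz":0,"rx":0,"ry":0,"rz":0,"jaw":0}

```text
time: 19.82
eef_pos: [553.1, -78.8, 83.2]
ee_rot: [-0.001, 1.0, -0.028, -0.003]
ft_force: [-0.3, 0.8, -0.0]
grip_width: 0.291
gripper_force: 29.6
```

Call:
step_arm:
  commands:
    - {"dx":0,"dy":0,"dz":0,"rx":0,"ry":0,"rz":0,"jaw":0.6}
    - {"dx":0,"dy":0,"dz":0,"rx":0,"ry":0,"rz":0,"jaw":0.6}
    - {"dx":0,"dy":0,"dz":-0.06,"rx":0,"ry":0,"rz":0,"jaw":0.6}
    - {"dx":0,"dy":0,"dz":-0.06,"rx":0,"ry":0,"rz":0,"jaw":0.6}

```text
time: 20.32
eef_pos: [555.1, -79.6, 207.6]
ee_rot: [0.0, 1.0, -0.029, -0.0]
ft_force: [2.1, -0.3, -0.4]
grip_width: 0.598
gripper_force: 0.0
```

```bash
python3 - <<'E'
from m import *
salts()
to([580,-390,120],.746-np.pi/2)
E
```

```text
top [424.9 188.1] 76 [ 581.7 -389.7] [23.1 30.9] 0.746
top [328.5 196.1] 57 [560.6 -82.3] [18.9 29. ] 3.115
top [295.9 200.2] 80 [546.7  18.8] [24.  32.6] 1.728
top [327.4 209.5] 75 [516.  -79.2] [24.6 30.5] 0.563
top [290.4 221.4] 153 [485.9  41.5] [34.5 87.3] 1.561
t 20.38 q [-0.341  0.303  1.565 -0.     1.259  1.289] p [559.2 -80.8 217.1] yang -1.629 tilt [ 0.014 -0.005 -1.   ] F [ 3.2 -0.5  6.2] w 0.6 0.0
  turn [ 0.01  -0.011 -0.804] shift [-0.1946  0.2412  0.0971]
```

Call:
step_arm:
  commands:
    - {"dx":0,"dy":0,"dz":0,"rx":0.008,"ry":-0.008,"rz":-0.18,"jaw":0.6}
    - {"dx":0,"dy":0,"dz":0,"rx":0,"ry":0,"rz":-0.18,"jaw":0.6}
    - {"dx":0,"dy":0,"dz":0,"rx":0,"ry":0,"rz":-0.18,"jaw":0.6}
    - {"dx":0,"dy":0,"dz":0,"rx":0,"ry":0,"rz":-0.18,"jaw":0.6}
    - {"dx":0,"dy":0,"dz":0,"rx":0,"ry":0,"rz":-0.084,"jaw":0.6}
    - {"dx":-0.04,"dy":0.049,"dz":0,"rx":0,"ry":0,"rz":0,"jaw":0.6}
    - {"dx":-0.04,"dy":0.049,"dz":0,"rx":0,"ry":0,"rz":0,"jaw":0.6}
    - {"dx":-0.04,"dy":0.049,"dz":0,"rx":0,"ry":0,"rz":0,"jaw":0.6}

```text
time: 21.38
eef_pos: [566.9, -268.5, 205.3]
ee_rot: [-0.004, 0.931, 0.364, -0.002]
ft_force: [0.5, -0.1, 0.5]
grip_width: 0.6
gripper_force: 0.0
```

Call:
step_arm:
  commands:
    - {"dx":-0.04,"dy":0.049,"dz":0.03,"rx":0,"ry":0,"rz":0,"jaw":0.6}
    - {"dx":-0.034,"dy":0.045,"dz":0.05,"rx":0,"ry":0,"rz":0,"jaw":0.6}
    - {"dx":0,"dy":0,"dz":0.05,"rx":0,"ry":0,"rz":0,"jaw":0.6}
    - {"dx":0,"dy":0,"dz":0,"rx":0,"ry":0,"rz":0,"jaw":0.6}
    - {"dx":0,"dy":0,"dz":0,"rx":0,"ry":0,"rz":0,"jaw":0.6}

```text
time: 22.0
eef_pos: [574.4, -368.9, 87.1]
ee_rot: [-0.004, 0.931, 0.364, -0.002]
ft_force: [0.8, 0.1, 1.1]
grip_width: 0.599
gripper_force: 0.0
```

```bash
python3 - <<'E'
from m import *
d=shot('wrist','w5.png');h,s,v=sat(d)
[print(*b) for b in blobs(d,(v>160)&(s<60),22,500)]
to([580.5,-390,26.5],.746-np.pi/2)
E
```

```text
[ 79.8 259.3] 14663 [ 443.7 -274.8] [121.1 148. ] 2.88
[304.4 248.8] 1266 [ 581.2 -388.9] [22.  31.3] 0.681
t 22.05 q [-0.734  0.631  1.373 -0.     1.145  0.091] p [ 574.9 -369.2   88. ] yang -0.825 tilt [-0.005  0.005 -1.   ] F [0.5 0.9 0.3] w 0.599 0.0
  turn [-0.007  0.001 -0.   ] shift [-0.01    0.019   0.0615]
```

Call:
step_arm:
  commands:
    - {"dx":-0.009,"dy":0.019,"dz":0.02,"rx":-0.007,"ry":0,"rz":0.02,"jaw":0.6}
    - {"dx":0,"dy":0,"dz":0.02,"rx":0,"ry":0,"rz":0,"jaw":0.6}
    - {"dx":0,"dy":0,"dz":0.021,"rx":0,"ry":0,"rz":0,"jaw":0.6}
    - {"dx":0,"dy":0,"dz":0,"rx":0,"ry":0,"rz":0,"jaw":0.6}
    - {"dx":0,"dy":0,"dz":0,"rx":0,"ry":0,"rz":0,"jaw":0}
    - {"dx":0,"dy":0,"dz":0,"rx":0,"ry":0,"rz":0,"jaw":0}
    - {"dx":0,"dy":0,"dz":0,"rx":0,"ry":0,"rz":0,"jaw":0}
    - {"dx":0,"dy":0,"dz":0,"rx":0,"ry":0,"rz":0,"jaw":0}

```text
time: 23.05
eef_pos: [579.7, -388.7, 24.4]
ee_rot: [-0.001, 0.935, 0.355, -0.001]
ft_force: [-0.4, 0.7, 3.4]
grip_width: 0.298
gripper_force: 30.4
```

Call:
step_arm:
  commands:
    - {"dx":0,"dy":0,"dz":-0.05,"rx":0,"ry":0,"rz":0,"jaw":0}
    - {"dx":0,"dy":0,"dz":-0.06,"rx":0,"ry":0,"rz":0,"jaw":0}
    - {"dx":0,"dy":0,"dz":-0.05,"rx":0,"ry":0,"rz":0.15,"jaw":0}
    - {"dx":0,"dy":0,"dz":0,"rx":0,"ry":0,"rz":0.16,"jaw":0}
    - {"dx":0,"dy":0,"dz":0,"rx":0,"ry":0,"rz":0.16,"jaw":0}
    - {"dx":0,"dy":0,"dz":0,"rx":0,"ry":0,"rz":0.16,"jaw":0}
    - {"dx":0,"dy":0,"dz":0,"rx":0,"ry":0,"rz":0.16,"jaw":0}
    - {"dx":0,"dy":0,"dz":0,"rx":0,"ry":0,"rz":0,"jaw":0}

```text
time: 24.05
eef_pos: [579.8, -388.8, 183.3]
ee_rot: [-0.001, 0.999, -0.032, -0.002]
ft_force: [-0.5, 0.3, -0.2]
grip_width: 0.294
gripper_force: 30.0
```

```bash
python3 - <<'E'
from m import *
to(loc(22,-5,180),YAW-np.pi/2)
E
```

```text
t 24.05 q [-7.500e-01  5.730e-01  1.226e+00 -1.000e-03  1.348e+00  8.850e-01] p [ 579.8 -388.8  183.3] yang -1.635 tilt [-0.005  0.003 -1.   ] F [-0.5  0.3 -0.2] w 0.294 30.0
  turn [-0.003  0.005  0.   ] shift [-0.0439 -0.3579  0.0033]
```

Call:
step_arm:
  commands:
    - {"dx":-0.006,"dy":-0.054,"dz":0,"rx":0,"ry":0.005,"rz":0,"jaw":0}
    - {"dx":-0.006,"dy":-0.054,"dz":0,"rx":0,"ry":0,"rz":0,"jaw":0}
    - {"dx":-0.006,"dy":-0.054,"dz":0,"rx":0,"ry":0,"rz":0,"jaw":0}
    - {"dx":-0.006,"dy":-0.054,"dz":0,"rx":0,"ry":0,"rz":0,"jaw":0}
    - {"dx":-0.006,"dy":-0.054,"dz":0,"rx":0,"ry":0,"rz":0,"jaw":0}
    - {"dx":-0.006,"dy":-0.054,"dz":0,"rx":0,"ry":0,"rz":0,"jaw":0}
    - {"dx":-0.005,"dy":-0.051,"dz":0,"rx":0,"ry":0,"rz":0,"jaw":0}
    - {"dx":0,"dy":0,"dz":0,"rx":0,"ry":0,"rz":0,"jaw":0}

```text
time: 25.05
eef_pos: [562.8, -8.4, 184.6]
ee_rot: [-0.002, 1.0, -0.028, 0.0]
ft_force: [0.5, 0.3, -0.2]
grip_width: 0.298
gripper_force: 30.0
```

```bash
python3 - <<'E'
from m import *
to(loc(25,12,80),YAW-np.pi/2)
E
```

```text
t 25.05 q [-0.215  0.336  1.603  0.004  1.203  1.412] p [562.8  -8.4 184.6] yang -1.628 tilt [ 0.     0.003 -1.   ] F [ 0.5  0.3 -0.2] w 0.298 30.0
  turn [-0.003 -0.     0.007] shift [0.0003 0.0037 0.1046]
```

Call:
step_arm:
  commands:
    - {"dx":0,"dy":0.004,"dz":0.04,"rx":0,"ry":0,"rz":0,"jaw":0}
    - {"dx":0,"dy":0,"dz":0.04,"rx":0,"ry":0,"rz":0,"jaw":0}
    - {"dx":0,"dy":0,"dz":0.025,"rx":0,"ry":0,"rz":0,"jaw":0}
    - {"dx":0,"dy":0,"dz":0,"rx":0,"ry":0,"rz":0,"jaw":0}
    - {"dx":0,"dy":0,"dz":0,"rx":0,"ry":0,"rz":0,"jaw":0.45}
    - {"dx":0,"dy":0,"dz":0,"rx":0,"ry":0,"rz":0,"jaw":0.45}
    - {"dx":0,"dy":0,"dz":-0.06,"rx":0,"ry":0,"rz":0,"jaw":0.45}
    - {"dx":0,"dy":0,"dz":-0.06,"rx":0,"ry":0,"rz":0,"jaw":0}

```text
time: 26.05
eef_pos: [563.1, -16.1, 201.5]
ee_rot: [-0.001, 0.999, -0.032, 0.0]
ft_force: [1.4, -0.2, 0.8]
grip_width: 0.253
gripper_force: 0.0
```

Call:
step_arm:
  commands:
    - {"dx":-0.05,"dy":-0.02,"dz":0,"rx":0,"ry":0,"rz":0,"jaw":0}
    - {"dx":-0.05,"dy":-0.02,"dz":0,"rx":0,"ry":0,"rz":0,"jaw":0}
    - {"dx":-0.05,"dy":0,"dz":0,"rx":0,"ry":0,"rz":0,"jaw":0}
    - {"dx":-0.03,"dy":0,"dz":0,"rx":0,"ry":0,"rz":0,"jaw":0}
    - {"dx":0,"dy":0,"dz":0,"rx":0,"ry":0,"rz":0,"jaw":0}

```text
time: 26.68
eef_pos: [384.7, 36.0, 200.5]
ee_rot: [-0.001, 0.999, -0.032, 0.001]
ft_force: [-0.2, -0.8, 0.2]
grip_width: -0.002
gripper_force: 0.0
```

```bash
python3 - <<'E'
from m import *
to(loc(-120,0,60),YAW-np.pi/2)
a=shot('top')['color'][90:290,130:450];b=shot('side')['color']
cv2.imwrite('pics/p6.png',np.hstack([cv2.resize(a,(400,250),interpolation=cv2.INTER_CUBIC),cv2.resize(b[150:400,150:550],(400,250))]))
E
```

```text
t 26.68 q [-0.2    0.003  1.974  0.003  1.163  1.435] p [384.7  36.  200.5] yang -1.635 tilt [ 0.003  0.002 -1.   ] F [-0.2 -0.8  0.2] w -0.002 0.0
  turn [-0.002 -0.003 -0.001] shift [0.0359 0.0486 0.1405]
```

View pics/p6.png

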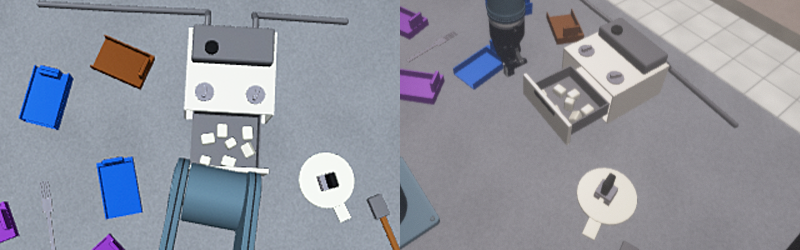

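Seven blocks show in the drawer (top crop, around (205–247,129–160)) and none are left on the counter. The tray is flat at (119,187). Now I'll push the drawer.

Call:
step_arm:
  commands:
    - {"dx":0.015,"dy":0.024,"dz":0,"rx":0,"ry":0,"rz":0,"jaw":0}
    - {"dx":0.015,"dy":0.025,"dz":0.03,"rx":0,"ry":0,"rz":0,"jaw":0}
    - {"dx":0,"dy":0,"dz":0.05,"rx":0,"ry":0,"rz":0,"jaw":0}
    - {"dx":0,"dy":0,"dz":0.044,"rx":0,"ry":0,"rz":0,"jaw":0}
    - {"dx":0,"dy":0,"dz":0,"rx":0,"ry":0,"rz":0,"jaw":0}
    - {"dx":0.02,"dy":0,"dz":0,"rx":0,"ry":0,"rz":0,"jaw":0}
    - {"dx":0.02,"dy":0,"dz":0,"rx":0,"ry":0,"rz":0,"jaw":0}
    - {"dx":0.02,"dy":0,"dz":0,"rx":0,"ry":0,"rz":0,"jaw":0}

```text
time: 27.78
eef_pos: [474.1, -19.3, 77.0]
ee_rot: [-0.001, 0.999, -0.032, 0.0]
ft_force: [-3.9, -3.3, 0.1]
grip_width: -0.001
gripper_force: 1.7
```

```bash
python3 - <<'E'
from m import *
to(loc(32,0,76),YAW-np.pi/2)
E
```

```text
t 27.77 q [-0.278  0.328  1.936  0.002  0.877  1.356] p [474.1 -19.3  77. ] yang -1.635 tilt [ 0.001  0.001 -1.   ] F [-3.9 -3.3  0.1] w -0.001 1.7
  turn [-0.001 -0.001 -0.001] shift [ 0.0952 -0.0009  0.001 ]
```

Call:
step_arm:
  commands:
    - {"dx":0.02,"dy":0,"dz":0,"rx":0,"ry":0,"rz":0,"jaw":0}
    - {"dx":0.02,"dy":0,"dz":0,"rx":0,"ry":0,"rz":0,"jaw":0}
    - {"dx":0.02,"dy":0,"dz":0,"rx":0,"ry":0,"rz":0,"jaw":0}
    - {"dx":0.015,"dy":0,"dz":0,"rx":0,"ry":0,"rz":0,"jaw":0}
    - {"dx":0.01,"dy":0,"dz":0,"rx":0,"ry":0,"rz":0,"jaw":0}
    - {"dx":0.006,"dy":0,"dz":0,"rx":0,"ry":0,"rz":0,"jaw":0}
    - {"dx":0,"dy":0,"dz":0,"rx":0,"ry":0,"rz":0,"jaw":0}

```text
time: 28.65
eef_pos: [564.8, -24.8, 76.1]
ee_rot: [-0.001, 0.999, -0.033, 0.001]
ft_force: [-0.8, -0.2, -0.1]
grip_width: 0.0
gripper_force: 0.0
```

```bash
python3 - <<'E'
from m import *
to(loc(32,0,76),YAW-np.pi/2)
E
```

```text
t 28.65 q [-0.243  0.461  1.716  0.003  0.962  1.391] p [564.8 -24.8  76.1] yang -1.636 tilt [ 0.003  0.002 -1.   ] F [-0.8 -0.2 -0.1] w 0.0 0.0
  turn [-0.002 -0.003 -0.001] shift [ 0.0043 -0.0006  0.0001]
```

Call:
step_arm:
  commands:
    - {"dx":0.003,"dy":0,"dz":0,"rx":0,"ry":0,"rz":0,"jaw":0}
    - {"dx":0.002,"dy":0,"dz":0,"rx":0,"ry":0,"rz":0,"jaw":0}
    - {"dx":0.001,"dy":0,"dz":0,"rx":0,"ry":0,"rz":0,"jaw":0}

```text
time: 29.02
eef_pos: [569.5, -25.0, 75.4]
ee_rot: [-0.001, 0.999, -0.033, 0.0]
ft_force: [-2.3, -0.0, 2.1]
grip_width: 0.001
gripper_force: 1.3
```

Call:
step_arm:
  commands:
    - {"dx":0.002,"dy":0,"dz":0,"rx":0,"ry":0,"rz":0,"jaw":0}
    - {"dx":0.001,"dy":0,"dz":0,"rx":0,"ry":0,"rz":0,"jaw":0}

```text
time: 29.28
eef_pos: [569.5, -25.0, 75.0]
ee_rot: [-0.001, 0.999, -0.032, -0.003]
ft_force: [-13.7, 0.1, 9.8]
grip_width: 0.003
gripper_force: 6.6
```

Call:
step_arm:
  commands:
    - {"dx":0.002,"dy":0,"dz":0,"rx":0,"ry":0,"rz":0,"jaw":0}
    - {"dx":0.001,"dy":0,"dz":0,"rx":0,"ry":0,"rz":0,"jaw":0}

```text
time: 29.52
eef_pos: [569.6, -25.0, 75.0]
ee_rot: [-0.001, 0.999, -0.032, -0.006]
ft_force: [-23.5, -1.0, 17.2]
grip_width: -0.001
gripper_force: 11.6
```

The hard stop was reached at TCP x of 569.5, with the force rising, so the drawer is home. Now backing off and going to the key.

Call:
step_arm:
  commands:
    - {"dx":-0.03,"dy":0,"dz":0,"rx":0,"ry":0,"rz":0,"jaw":0}
    - {"dx":-0.05,"dy":0,"dz":0,"rx":0,"ry":0,"rz":0,"jaw":0}
    - {"dx":0,"dy":0,"dz":-0.06,"rx":0,"ry":0,"rz":0,"jaw":0.6}
    - {"dx":0,"dy":0,"dz":-0.06,"rx":0,"ry":0,"rz":-0.12,"jaw":0.6}
    - {"dx":0,"dy":0,"dz":0,"rx":0,"ry":0,"rz":-0.12,"jaw":0.6}
    - {"dx":0,"dy":0,"dz":0,"rx":0,"ry":0,"rz":-0.1,"jaw":0.6}

```text
time: 30.28
eef_pos: [496.8, -20.9, 196.7]
ee_rot: [-0.0, 0.99, 0.139, 0.002]
ft_force: [-0.7, 0.1, -0.7]
grip_width: 0.597
gripper_force: 0.0
```

```bash
python3 - <<'E'
from m import *
to([430,-270,190],-1.29)
d=shot('top');h,s,v=sat(d)
print([b for b in blobs(d,(v<60),70,50) if abs(b[2][0]-430)<60 and abs(b[2][1]+270)<90])
c=d['color'][145:265,250:430];cv2.imwrite('pics/k1.png',cv2.resize(c,None,fx=4.4,fy=4.4,interpolation=cv2.INTER_CUBIC))
E
```

```text
t 30.27 q [-0.268  0.209  1.746  0.003  1.182  1.023] p [496.8 -20.9 196.7] yang -1.293 tilt [ 0.005  0.001 -1.   ] F [-0.7  0.1 -0.7] w 0.597 0.0
  turn [ 0.    -0.005 -0.003] shift [-0.1333  0.2209  0.0067]
[(array([394.9, 234.1]), np.int32(91), array([ 434.3, -273.2]), array([23.9, 33.5]), 0.278)]
```

View pics/k1.png

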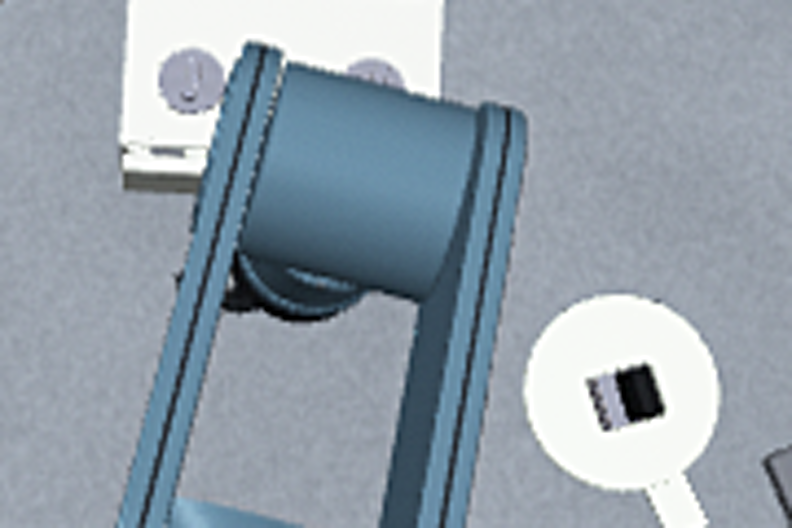

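The drawer is closed: its panel is flush at (155,165). The key stands on the rest, with its grip at (640,392) and long axis at about +0.27 rad. Going above it.

Call:
step_arm:
  commands:
    - {"dx":-0.027,"dy":0.044,"dz":0,"rx":0,"ry":0,"rz":0,"jaw":0.6}
    - {"dx":-0.027,"dy":0.044,"dz":0,"rx":0,"ry":0,"rz":0,"jaw":0.6}
    - {"dx":-0.027,"dy":0.044,"dz":0,"rx":0,"ry":0,"rz":0,"jaw":0.6}
    - {"dx":-0.027,"dy":0.044,"dz":0,"rx":0,"ry":0,"rz":0,"jaw":0.6}
    - {"dx":-0.025,"dy":0.045,"dz":0,"rx":0,"ry":0,"rz":0,"jaw":0.6}
    - {"dx":0,"dy":0,"dz":0,"rx":0,"ry":0,"rz":0,"jaw":0.6}

```text
time: 31.08
eef_pos: [427.3, -273.2, 194.6]
ee_rot: [-0.0, 0.991, 0.134, 0.001]
ft_force: [-0.1, 1.7, -0.1]
grip_width: 0.601
gripper_force: 0.0
```

```bash
python3 - <<'E'
from m import *
to([430,-270,130],-1.29)
d=shot('wrist','k2.png');h,s,v=sat(d)
[print(*b) for b in blobs(d,(v<60),70,200)]
d=shot('side');h,s,v=sat(d)
[print(*b) for b in blobs(d,(v<60),70,50) if abs(b[2][0]-430)<60 and abs(b[2][1]+270)<90]
E
```

```text
t 31.07 q [-0.79   0.23   1.724  0.002  1.187  0.512] p [ 427.3 -273.2  194.6] yang -1.302 tilt [ 0.002  0.001 -1.   ] F [-0.1  1.7 -0.1] w 0.601 0.0
  turn [-0.    -0.002 -0.012] shift [ 0.0035 -0.0023  0.0646]
[282.  200.7] 802 [ 437.3 -276.1] [14.7 42.6] 0.267
[540.9 296.2] 2919 [ 411.2 -534.9] [ 50.9 118. ] 0.564
[270.7 367.9] 40461 [ 288.3 -310.1] [217.6 633. ] 1.84
```

View pics/k2.png

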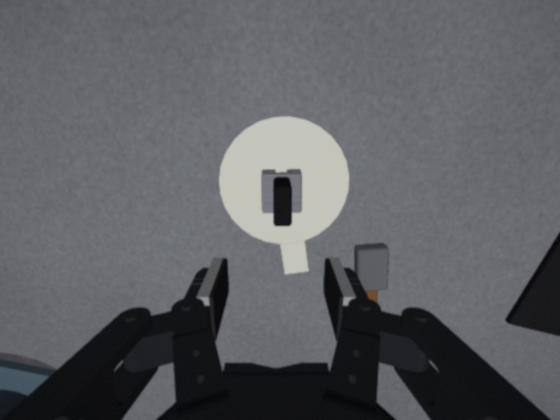

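The wrist view shows the key foot spanning (262,170)–(302,213) and the grip at (282,205), centred on the rest at (284,180). Computing its position.

```bash
python3 - <<'E'
from m import *
d=shot('wrist')
for p in [(262,170),(302,170),(262,212),(302,212),(282,191)]: print(p,ray(d,*p,34)[:2].round(1))
print('top',ray(d,282,206,78)[:2].round(1),ray(d,282,188,78)[:2].round(1),ray(d,282,225,78)[:2].round(1))
print('rest',ray(d,284,180,8)[:2].round(1))
t=shot('top');h,s,v=sat(t)
print([b for b in blobs(t,(v<60),78,50) if abs(b[2][0]-430)<60 and abs(b[2][1]+270)<90])
print(ray(d,282,202,34)[:2])
E
```

```text
(262, 170) [ 452.2 -248.3]
(302, 170) [ 462.6 -285.4]
(262, 212) [ 410.9 -259.2]
(302, 212) [ 421.8 -298.1]
(282, 191) [ 437.4 -272.6]
top [ 435.6 -272.3] [ 450.6 -268. ] [ 419.1 -277.1]
rest [ 443.2 -273.6]
[(array([403.5, 229.4]), np.int32(197), array([ 447.5, -302.6]), array([ 39.2, 107.5]), 2.049)]
[ 426.49133354 -275.72626433]
```

```bash
python3 - <<'E'
from m import *
to([436.5,-272.5,62],-1.304)
E
```

```text
t 31.27 q [-0.783  0.228  1.727  0.003  1.188  0.512] p [ 427.9 -268.4  194.5] yang -1.296 tilt [ 0.001  0.003 -1.   ] F [-0.2 -0.3 -0.3] w 0.599 0.0
  turn [-0.003 -0.001  0.008] shift [0.0072 0.0062 0.1325]
```

Call:
step_arm:
  commands:
    - {"dx":0.009,"dy":-0.003,"dz":0.03,"rx":0,"ry":0,"rz":0,"jaw":0.6}
    - {"dx":0,"dy":0,"dz":0.04,"rx":0,"ry":0,"rz":0,"jaw":0.6}
    - {"dx":0,"dy":0,"dz":0,"rx":0,"ry":0,"rz":0,"jaw":0.6}
    - {"dx":0,"dy":0,"dz":0,"rx":0,"ry":0,"rz":0,"jaw":0.6}

```text
time: 31.78
eef_pos: [436.4, -263.6, 125.8]
ee_rot: [-0.001, 0.99, 0.138, 0.001]
ft_force: [0.2, 0.1, 1.0]
grip_width: 0.602
gripper_force: 0.0
```

```bash
python3 - <<'E'
from m import *
to([436.5,-272.5,62],-1.304)
E
```

```text
t 31.77 q [-0.764  0.313  1.803  0.003  1.026  0.53 ] p [ 436.4 -263.6  125.8] yang -1.295 tilt [ 0.002  0.002 -1.   ] F [0.2 0.1 1. ] w 0.602 0.0
  turn [-0.001 -0.002  0.009] shift [-0.0023  0.0086  0.0638]
```

```bash
python3 - <<'E'
from m import *
d=shot('wrist');h,s,v=sat(d)
[print(*b) for b in blobs(d,(v<60),78,200)]
[print('foot',*b) for b in blobs(d,(v>75)&(v<140)&(h>105)&(s>20),34,200)][:4]
to([436.5,-272.5,62],-1.304)
c=proj(d,[[436.5,-272.5,78],[436.5,-272.5,34]]);print(c)
cv2.imwrite('pics/k3.png',d['color'])
E
```

```text
[293.9 244.9] 1571 [ 441.8 -274. ] [15.7 46.3] 0.283
[276.6 367.2] 39910 [ 361.7 -284.2] [141.2 433.9] 1.848
t 31.82 q [-0.764  0.312  1.802  0.003  1.026  0.529] p [ 436.6 -264.1  126.3] yang -1.295 tilt [ 0.003  0.001 -1.   ] F [ 0.5 -0.2 -0.2] w 0.598 0.0
  turn [ 0.    -0.003  0.009] shift [-0.0023  0.008   0.0643]
[[289.7561961  252.51396305]
 [287.2529251  227.02700915]]
```

View pics/k3.png

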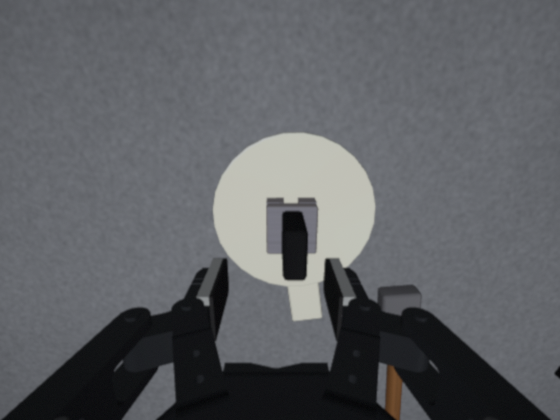

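```bash
python3 - <<'E'
from m import *
d=shot('wrist');k=np.array([np.cos(.275),np.sin(.275)])
print('grip near end -> centre',ray(d,294.5,279,78)[:2]+18*k)
print('foot near edge -> centre',ray(d,291,253,34)[:2]+20*k)
print('foot',ray(d,267,253,34)[:2],ray(d,316,253,34)[:2],ray(d,291,206,34)[:2])
to([436.5,-275,62],-1.3)
E
```

```text
grip near end -> centre [ 436.27498267 -276.78486314]
foot near edge -> centre [ 435.26037091 -276.99200345]
foot [ 410.77080824 -263.8862914 ] [ 421.47145294 -301.73248326] [ 453.87986381 -271.04005236]
t 31.88 q [-0.765  0.312  1.802  0.003  1.026  0.529] p [ 436.6 -264.4  126.4] yang -1.295 tilt [ 0.003  0.    -1.   ] F [ 0.   0.2 -0.7] w 0.597 0.0
  turn [ 0.001 -0.003  0.005] shift [-0.003   0.0102  0.0644]
```

Call:
step_arm:
  commands:
    - {"dx":-0.004,"dy":0.012,"dz":0.02,"rx":0,"ry":0,"rz":0,"jaw":0.6}
    - {"dx":0,"dy":0,"dz":0.03,"rx":0,"ry":0,"rz":0,"jaw":0.6}
    - {"dx":0,"dy":0,"dz":0.014,"rx":0,"ry":0,"rz":0,"jaw":0.6}
    - {"dx":0,"dy":0,"dz":0,"rx":0,"ry":0,"rz":0,"jaw":0.6}
    - {"dx":0,"dy":0,"dz":0,"rx":0,"ry":0,"rz":0,"jaw":0}
    - {"dx":0,"dy":0,"dz":0,"rx":0,"ry":0,"rz":0,"jaw":0}
    - {"dx":0,"dy":0,"dz":0,"rx":0,"ry":0,"rz":0,"jaw":0}
    - {"dx":0,"dy":0,"dz":0,"rx":0,"ry":0,"rz":0,"jaw":0}
  force: 100

```text
time: 32.88
eef_pos: [435.8, -277.0, 61.9]
ee_rot: [-0.0, 0.991, 0.137, 0.001]
ft_force: [0.1, 1.1, 7.4]
grip_width: 0.171
gripper_force: 98.0
```

```bash
python3 - <<'E'
from m import *
to([436,-276.8,62],-1.295)
E
```

```text
t 32.88 q [-0.784  0.411  1.85   0.003  0.88   0.51 ] p [ 435.8 -277.    61.9] yang -1.296 tilt [ 0.003  0.001 -1.   ] F [0.1 1.1 7.4] w 0.171 98.0
  turn [ 0.    -0.003 -0.001] shift [ 0.0003 -0.0001 -0.0001]
```

The key is held. Lifting it and moving to view the screws with the wrist camera.

Call:
step_arm:
  commands:
    - {"dx":0,"dy":0,"dz":-0.04,"rx":0,"ry":0,"rz":0,"jaw":0}
    - {"dx":0,"dy":0,"dz":-0.06,"rx":0,"ry":0,"rz":0,"jaw":0}
    - {"dx":0,"dy":0,"dz":-0.06,"rx":0,"ry":0,"rz":0,"jaw":0}
    - {"dx":0,"dy":0,"dz":-0.02,"rx":0,"ry":0,"rz":0.1,"jaw":0}
    - {"dx":0,"dy":0,"dz":0,"rx":0,"ry":0,"rz":0.12,"jaw":0}
    - {"dx":0,"dy":0,"dz":0,"rx":0,"ry":0,"rz":0.12,"jaw":0}
    - {"dx":0.02,"dy":-0.05,"dz":0,"rx":0,"ry":0,"rz":0,"jaw":0}
    - {"dx":0.02,"dy":-0.05,"dz":0,"rx":0,"ry":0,"rz":0,"jaw":0}

```text
time: 33.88
eef_pos: [481.4, -179.0, 240.8]
ee_rot: [-0.001, 0.999, -0.034, 0.0]
ft_force: [1.2, 0.4, -1.2]
grip_width: 0.172
gripper_force: 97.9
```

Call:
step_arm:
  commands:
    - {"dx":0.02,"dy":-0.05,"dz":0,"rx":0,"ry":0,"rz":0,"jaw":0}
    - {"dx":0.02,"dy":-0.05,"dz":0,"rx":0,"ry":0,"rz":0,"jaw":0}
    - {"dx":0,"dy":-0.045,"dz":0,"rx":0,"ry":0,"rz":0,"jaw":0}
    - {"dx":0,"dy":0,"dz":0,"rx":0,"ry":0,"rz":0,"jaw":0}
    - {"dx":0,"dy":0,"dz":0,"rx":0,"ry":0,"rz":0,"jaw":0}
    - {"dx":0,"dy":0,"dz":0,"rx":0,"ry":0,"rz":0,"jaw":0}

```text
time: 34.62
eef_pos: [530.6, -38.7, 241.3]
ee_rot: [-0.001, 0.999, -0.033, 0.0]
ft_force: [-0.9, -0.2, -0.7]
grip_width: 0.171
gripper_force: 98.0
```

```bash
python3 - <<'E'
from m import *
import pickle
d=shot('wrist','v1.png');pickle.dump(d,open('v1.pkl','wb'))
to([540,-30,250],-1.63)
E
```

```text
t 34.67 q [-0.284  0.235  1.597  0.002  1.31   1.353] p [530.6 -38.7 241.3] yang -1.638 tilt [ 0.001  0.002 -1.   ] F [ 0.2  0.  -1.7] w 0.174 98.0
  turn [-0.002 -0.001 -0.008] shift [ 0.0089 -0.0093 -0.0087]
```

View pics/v1.png

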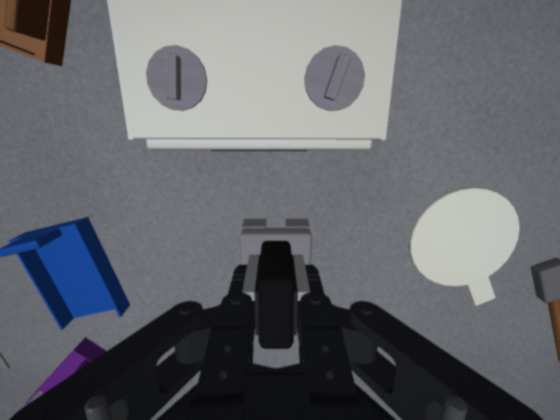

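The wrist view shows screw a's head at (176,78) with its bar nearly vertical, and screw b's at (334,78) with its bar slanted from (345,58) to (330,97). That was picture 14, so from here I work from numbers only.

```bash
python3 - <<'E'
from m import *
import pickle
d=pickle.load(open('v1.pkl','rb'));g=cv2.cvtColor(d['color'],cv2.COLOR_BGR2GRAY)
for n,(cx,cy) in dict(a=(176,78),b=(334,78)).items():
    m=np.zeros_like(g);m[cy-45:cy+45,cx-45:cx+45]=(g[cy-45:cy+45,cx-45:cx+45]<170)
    m[132:]=0
    c=max(cv2.findContours(m,cv2.RETR_EXTERNAL,cv2.CHAIN_APPROX_NONE)[0],key=cv2.contourArea)
    w=np.array([ray(d,u,v,119)[:2] for u,v in c[:,0]],np.float32)
    print(n,'ellipse',cv2.fitEllipse(w))
    print(g[cy-24:cy+26:4,cx-26:cx+27:2])
E
```

```text
a ellipse ((641.5892944335938, 30.03117561340332), (45.47806167602539, 46.19468688964844), 149.5182342529297)
[[188 172 125 114 115 115 114 116 120 112 108 114 116 103 113 113 114 114
  114 115 115 115 133 176 189 190 189]
 [154 115 113 114 114 113 114 115 115 113 114 116 114  72  57  82 114 114
  115 115 116 116 115 114 126 180 189]
 [115 114 113 113 113 114 113 113 114 114 115 117 114  73  55  75 111 113
  113 114 114 114 115 115 115 114 173]
 [115 116 116 116 116 115 116 116 115 114 115 116 114  74  56  76 112 113
  114 114 113 114 114 114 113 112 108]
 [115 115 115 115 115 115 115 117 118 113 115 116 114  74  55  77 115 116
  117 116 117 116 117 116 116 115 116]
 [114 114 115 115 115 114 114 114 114 114 115 116 114  75  56  72 113 116
  116 116 116 116 116 116 116 115 116]
 [114 114 114 114 114 115 115 114 115 113 114 116 114  74  55  70 112 114
  114 113 113 113 114 114 115 115 113]
 [113 112 112 113 114 113 113 113 114 114 115 117 114  75  55  69 111 112
  113 113 113 113 114 114 114 114 114]
 [115 114 114 113 113 113 113 110 110 114 115 116 115  76  56  69 110 112
  112 113 11
[... 1359 characters left out ...]
 116 116 116 116 116]
 [116 116 116 115 114 114 113 113 113 113  93 101 115 114 116 117 111 108
  115 114 114 114 114 115 115 116 117]
 [119 119 118 117 116 115 116 115 115 105  90 115 114 116 118 116 109 113
  113 114 113 114 115 115 114 114 114]
 [119 119 120 119 119 118 119 118 112  90 111 115 115 116 117 103 112 113
  113 113 112 113 114 114 114 114 125]
 [118 120 120 119 119 119 119 118  95 106 115 115 117 117 110 110 115 114
  114 114 113 114 113 113 113 124 175]
 [177 117 118 120 120 121 120 119 105  86  70  78  95 108 113 118 118 118
  117 116 115 115 114 116 142 179 186]
 [189 188 161 117 115 116 116 117 120 120 120 119 119 118 117 117 117 118
  118 118 118 119 136 179 187 187 187]]
```

```bash
python3 - <<'E'
from m import *
import pickle
d=pickle.load(open('v1.pkl','rb'))
for n,P in dict(aR=((175,60),(175.1,96)),aL=((168,60),(168.2,96)),bR=((350,58),(336.5,94)),bL=((337.5,58),(324.8,94))).items():
    a,b=[ray(d,*p,131)[:2] for p in P];v=a-b;print(n,a.round(1),b.round(1),round(float(np.arctan2(v[1],v[0])),3))
E
```

```text
aR [652.2  25.4] [628.6  29.4] -0.172
aL [652.5  30.3] [628.9  34.5] -0.176
bR [645.2 -98.2] [622.1 -88.6] -0.392
bL [645.7 -89.4] [622.6 -80.1] -0.382
```

```bash
python3 - <<'E'
from m import *
to([641.6,30,205],-1.745)
E
```

```text
t 34.67 q [-0.284  0.235  1.597  0.002  1.31   1.353] p [530.6 -38.7 241.3] yang -1.638 tilt [ 0.001  0.002 -1.   ] F [ 0.2  0.  -1.7] w 0.174 98.0
  turn [-0.002 -0.     0.107] shift [ 0.0974 -0.0869  0.0363]
```

Call:
step_arm:
  commands:
    - {"dx":0,"dy":0,"dz":0,"rx":-0.002,"ry":0,"rz":0.107,"jaw":0}
    - {"dx":0.03,"dy":-0.027,"dz":0,"rx":0,"ry":0,"rz":0,"jaw":0}
    - {"dx":0.03,"dy":-0.027,"dz":0,"rx":0,"ry":0,"rz":0,"jaw":0}
    - {"dx":0.025,"dy":-0.023,"dz":0.01,"rx":0,"ry":0,"rz":0,"jaw":0}
    - {"dx":0.0124,"dy":-0.0099,"dz":0.01,"rx":0,"ry":0,"rz":0,"jaw":0}
    - {"dx":0,"dy":0,"dz":0.016,"rx":0,"ry":0,"rz":0,"jaw":0}
    - {"dx":0,"dy":0,"dz":0,"rx":0,"ry":0,"rz":0,"jaw":0}
    - {"dx":0,"dy":0,"dz":0,"rx":0,"ry":0,"rz":0,"jaw":0}

```text
time: 35.67
eef_pos: [641.0, 30.6, 205.7]
ee_rot: [-0.0, 0.996, -0.086, 0.0]
ft_force: [0.6, 0.2, -1.6]
grip_width: 0.175
gripper_force: 98.2
```

```bash
python3 - <<'E'
from m import *
to([641.6,30,175],-1.745)
E
```

```text
t 35.67 q [-0.126  0.454  1.368  0.     1.32   1.618] p [641.   30.6 205.7] yang -1.744 tilt [ 0.  0. -1.] F [ 0.6  0.2 -1.6] w 0.175 98.2
  turn [-0.    -0.     0.001] shift [0.0007 0.0004 0.0307]
```

Call:
step_arm:
  commands:
    - {"dx":0.0006,"dy":0.0004,"dz":0.012,"rx":0,"ry":0,"rz":0,"jaw":0}
    - {"dx":0,"dy":0,"dz":0.006,"rx":0,"ry":0,"rz":0,"jaw":0}
    - {"dx":0,"dy":0,"dz":0.004,"rx":0,"ry":0,"rz":0,"jaw":0}
    - {"dx":0,"dy":0,"dz":0,"rx":0,"ry":0,"rz":0,"jaw":0}

```text
time: 36.17
eef_pos: [641.9, 30.9, 182.9]
ee_rot: [-0.0, 0.996, -0.086, -0.0]
ft_force: [-0.2, -0.3, -1.0]
grip_width: 0.171
gripper_force: 98.2
```

Call:
step_arm:
  commands:
    - {"dx":0,"dy":0,"dz":0.005,"rx":0,"ry":0,"rz":0,"jaw":0}
    - {"dx":0,"dy":0,"dz":0.003,"rx":0,"ry":0,"rz":0,"jaw":0}
    - {"dx":0,"dy":0,"dz":0,"rx":0,"ry":0,"rz":0,"jaw":0}

```text
time: 36.55
eef_pos: [642.0, 30.9, 175.0]
ee_rot: [-0.0, 0.996, -0.086, -0.0]
ft_force: [0.2, -0.5, -1.7]
grip_width: 0.174
gripper_force: 98.2
```

```bash
python3 - <<'E'
from m import *
to([641.6,30,173],-1.745)
E
```

```text
t 36.55 q [-0.125  0.48   1.405  0.     1.257  1.618] p [642.   30.9 175. ] yang -1.743 tilt [-0.  0. -1.] F [ 0.2 -0.5 -1.7] w 0.174 98.2
  turn [-0.     0.     0.002] shift [-0.0002  0.0009  0.002 ]
```

The key is seated: its underside is 10 mm below the bar top with no contact force. Turning clockwise.

Call:
step_arm:
  commands:
    - {"dx":0,"dy":0,"dz":0,"rx":0,"ry":0,"rz":0.1,"jaw":0}
    - {"dx":0,"dy":0,"dz":0,"rx":0,"ry":0,"rz":0.15,"jaw":0}
    - {"dx":0,"dy":0,"dz":0,"rx":0,"ry":0,"rz":0.15,"jaw":0}
    - {"dx":0,"dy":0,"dz":0,"rx":0,"ry":0,"rz":0.15,"jaw":0}
    - {"dx":0,"dy":0,"dz":0,"rx":0,"ry":0,"rz":0.15,"jaw":0}
    - {"dx":0,"dy":0,"dz":0,"rx":0,"ry":0,"rz":0.15,"jaw":0}
    - {"dx":0,"dy":0,"dz":0,"rx":0,"ry":0,"rz":0.15,"jaw":0}
    - {"dx":0,"dy":0,"dz":0,"rx":0,"ry":0,"rz":0.15,"jaw":0}

```text
time: 37.55
eef_pos: [641.6, 29.4, 175.3]
ee_rot: [0.001, 0.788, -0.616, 0.0]
ft_force: [-1.8, -4.3, -0.6]
grip_width: 0.177
gripper_force: 98.3
```

Call:
step_arm:
  commands:
    - {"dx":0,"dy":0,"dz":0,"rx":0,"ry":0,"rz":0.1,"jaw":0}
    - {"dx":0,"dy":0,"dz":0,"rx":0,"ry":0,"rz":0.05,"jaw":0}
    - {"dx":0,"dy":0,"dz":0,"rx":0,"ry":0,"rz":0,"jaw":0}

```text
time: 37.92
eef_pos: [641.5, 30.3, 175.2]
ee_rot: [0.001, 0.741, -0.671, -0.0]
ft_force: [-2.6, -1.5, -1.6]
grip_width: 0.175
gripper_force: 98.3
```

```bash
python3 - <<'E'
from m import *
to([641.6,30,173],-3.09);print(arm.read_state()['torque'])
E
```

```text
t 37.92 q [-1.260e-01  4.790e-01  1.405e+00 -1.000e-03  1.259e+00  2.917e+00] p [641.5  30.3 175.2] yang -3.043 tilt [-0.001 -0.    -1.   ] F [-2.6 -1.5 -1.6] w 0.175 98.3
  turn [ 0.001 -0.     0.047] shift [ 0.0003 -0.0001  0.0022]
[-0.40031302  0.45977328  0.01318283]
```

Call:
step_arm:
  commands:
    - {"dx":0,"dy":0,"dz":0,"rx":0,"ry":0,"rz":0.06,"jaw":0}
    - {"dx":0,"dy":0,"dz":0,"rx":0,"ry":0,"rz":0.05,"jaw":0}
    - {"dx":0,"dy":0,"dz":0,"rx":0,"ry":0,"rz":0.04,"jaw":0}
    - {"dx":0,"dy":0,"dz":0,"rx":0,"ry":0,"rz":0,"jaw":0}
    - {"dx":0,"dy":0,"dz":0,"rx":0,"ry":0,"rz":0,"jaw":0}

```text
time: 38.55
eef_pos: [641.6, 30.9, 175.2]
ee_rot: [-0.0, -0.689, 0.725, 0.0]
ft_force: [-3.2, -2.6, -2.0]
grip_width: 0.174
gripper_force: 98.3
```

```bash
python3 - <<'E'
from m import *
to([641.6,30,173],-3.09);print(arm.read_state()['torque'],arm.read_state()['effort'])
E
```

```text
t 38.55 q [-0.125  0.479  1.405  0.     1.258  3.066] p [641.6  30.9 175.2] yang 3.091 tilt [-0.001  0.    -1.   ] F [-3.2 -2.6 -2. ] w 0.174 98.3
  turn [ 0.001  0.    -0.102] shift [0.0009 0.     0.0022]
[-0.43515858  0.7239637   0.07984378] [ 1.02709461e+00 -5.71474278e+01 -3.04307449e+01  8.78833607e-01
 -1.26635268e+00  5.45332942e-02]
```

Call:
step_arm:
  commands:
    - {"dx":0,"dy":0,"dz":0,"rx":0,"ry":0,"rz":-0.06,"jaw":0}
    - {"dx":0,"dy":0,"dz":-0.02,"rx":0,"ry":0,"rz":0,"jaw":0}
    - {"dx":0,"dy":0,"dz":-0.045,"rx":0,"ry":0,"rz":0,"jaw":0}
    - {"dx":0,"dy":0,"dz":0,"rx":0,"ry":0,"rz":-0.18,"jaw":0}
    - {"dx":0,"dy":0,"dz":0,"rx":0,"ry":0,"rz":-0.18,"jaw":0}
    - {"dx":0,"dy":0,"dz":0,"rx":0,"ry":0,"rz":-0.18,"jaw":0}
    - {"dx":0,"dy":0,"dz":0,"rx":0,"ry":0,"rz":-0.18,"jaw":0}
    - {"dx":0,"dy":0,"dz":0,"rx":0,"ry":0,"rz":-0.18,"jaw":0}

```text
time: 39.55
eef_pos: [643.0, 31.5, 240.9]
ee_rot: [-0.001, 0.947, -0.322, 0.001]
ft_force: [-0.3, 0.7, -1.3]
grip_width: 0.175
gripper_force: 98.2
```

Call:
step_arm:
  commands:
    - {"dx":0,"dy":0,"dz":0,"rx":0,"ry":0,"rz":-0.18,"jaw":0}
    - {"dx":0,"dy":0,"dz":0,"rx":0,"ry":0,"rz":-0.18,"jaw":0}
    - {"dx":0,"dy":0,"dz":0,"rx":0,"ry":0,"rz":-0.18,"jaw":0}
    - {"dx":0,"dy":0,"dz":0,"rx":0,"ry":0,"rz":-0.05,"jaw":0}
    - {"dx":-0.05,"dy":0.032,"dz":0,"rx":0,"ry":0,"rz":0,"jaw":0}
    - {"dx":-0.05,"dy":0.032,"dz":0,"rx":0,"ry":0,"rz":0,"jaw":0}
    - {"dx":0,"dy":0,"dz":0,"rx":0,"ry":0,"rz":0,"jaw":0}
    - {"dx":0,"dy":0,"dz":0,"rx":0,"ry":0,"rz":0,"jaw":0}

```text
time: 40.55
eef_pos: [539.0, -25.7, 241.4]
ee_rot: [-0.0, 0.999, -0.036, 0.002]
ft_force: [-0.0, -0.3, -0.2]
grip_width: 0.173
gripper_force: 98.5
```

```bash
cat > scr.py <<'E'
from m import *
def screws(d):
    g=cv2.cvtColor(d['color'],cv2.COLOR_BGR2GRAY)
    out={}
    for n,p in dict(a=(641.6,30,119),b=(633.4,-89.1,119)).items():
        R=cv2.Rodrigues(np.array(d['rvec'],float))[0]
        # resample the head top-down: 0.5 mm pixels on plane z=131, rows = world -x, cols = world -y
        xs,ys=np.meshgrid(np.arange(-22,22.1,.5),np.arange(-22,22.1,.5))
        P=np.stack([p[0]-ys,p[1]-xs,0*xs+131],-1)
        uv=proj(d,P).reshape(*xs.shape,2).astype(np.float32)
        t=cv2.remap(g,uv[...,0],uv[...,1],cv2.INTER_LINEAR)
        t[np.hypot(xs,ys)>20]=115
        e=cv2.morphologyEx(t,cv2.MORPH_GRADIENT,np.ones((3,3)))
        L=cv2.HoughLinesP((cv2.Canny(t,25,60)),1,np.pi/180,18,minLineLength=20,maxLineGap=6)
        print(n,uv.mean((0,1)).round(),[] if L is None else [(l.tolist(),round(float(np.arctan2(-(l[2]-l[0]),-(l[3]-l[1])))%np.pi,3)) for l in L[:,0]])
E
python3 - <<'E'
from scr import *
import pickle
screws(pickle.load(open('v1.pkl','rb')))
d=shot('wrist');pickle.dump(d,open('v2.pkl','wb'));screws(d)
to([633.4,-89.1,205],-1.958)
E
```

```text
a [171.  76.] [([45, 75, 55, 16], 2.974), ([52, 75, 61, 22], 2.973), ([8, 40, 9, 64], 0.042), ([4, 45, 22, 10], 2.667), ([15, 16, 44, 3], 1.992), ([7, 28, 33, 5], 2.295), ([5, 54, 22, 78], 0.616)]
b [337.  77.] [([26, 71, 47, 18], 2.764), ([24, 67, 43, 17], 2.778), ([59, 6, 81, 28], 0.785), ([45, 3, 74, 17], 1.121), ([25, 71, 47, 15], 2.767), ([33, 44, 44, 16], 2.767), ([77, 21, 84, 46], 0.273), ([73, 70, 84, 50], 2.639)]
a [190.  89.] [([16, 54, 77, 48], 1.669), ([18, 56, 52, 53], 1.659), ([6, 30, 30, 6], 2.356), ([4, 51, 13, 18], 2.875), ([25, 56, 77, 50], 1.686), ([16, 53, 39, 51], 1.658), ([15, 16, 45, 3], 1.98)]
b [354.  88.] [([25, 71, 47, 17], 2.755), ([23, 67, 44, 15], 2.758), ([65, 79, 83, 54], 2.518), ([59, 6, 81, 28], 0.785), ([23, 64, 41, 20], 2.753)]
t 40.6 q [-2.550e-01  2.470e-01  1.581e+00  1.000e-03  1.310e+00  1.387e+00] p [539.4 -25.6 241.2] yang -1.643 tilt [ 0.004  0.    -1.   ] F [ 0.2 -0.4 -0.8] w 0.173 98.5
  turn [-0.001 -0.004  0.315] shift [0.1111 0.0233 0.0362]
```

Screw a now reads about 1.41 rad of turn, which is past the 1.25 limit. On to screw b.

Call:
step_arm:
  commands:
    - {"dx":0,"dy":0,"dz":0,"rx":0,"ry":-0.004,"rz":0.16,"jaw":0}
    - {"dx":0,"dy":0,"dz":0,"rx":0,"ry":0,"rz":0.155,"jaw":0}
    - {"dx":0.03,"dy":0.006,"dz":0,"rx":0,"ry":0,"rz":0,"jaw":0}
    - {"dx":0.03,"dy":0.006,"dz":0,"rx":0,"ry":0,"rz":0,"jaw":0}
    - {"dx":0.03,"dy":0.006,"dz":0.01,"rx":0,"ry":0,"rz":0,"jaw":0}
    - {"dx":0.021,"dy":0.005,"dz":0.026,"rx":0,"ry":0,"rz":0,"jaw":0}
    - {"dx":0,"dy":0,"dz":0,"rx":0,"ry":0,"rz":0,"jaw":0}
    - {"dx":0,"dy":0,"dz":0,"rx":0,"ry":0,"rz":0,"jaw":0}

```text
time: 41.6
eef_pos: [632.3, -88.2, 204.1]
ee_rot: [-0.0, 0.981, -0.192, -0.002]
ft_force: [-0.2, 0.3, -1.6]
grip_width: 0.176
gripper_force: 98.3
```

```bash
python3 - <<'E'
from m import *
to([633.4,-89.1,175],-1.956)
E
```

```text
t 41.6 q [-0.313  0.451  1.376  0.     1.318  1.644] p [632.3 -88.2 204.1] yang -1.957 tilt [-0.003  0.001 -1.   ] F [-0.2  0.3 -1.6] w 0.176 98.3
  turn [-0.     0.004 -0.001] shift [0.0014 0.0004 0.0291]
```

Call:
step_arm:
  commands:
    - {"dx":0.0013,"dy":0.0004,"dz":0.01,"rx":0,"ry":0.003,"rz":0,"jaw":0}
    - {"dx":0,"dy":0,"dz":0.006,"rx":0,"ry":0,"rz":0,"jaw":0}
    - {"dx":0,"dy":0,"dz":0.005,"rx":0,"ry":0,"rz":0,"jaw":0}
    - {"dx":0,"dy":0,"dz":0,"rx":0,"ry":0,"rz":0,"jaw":0}

```text
time: 42.1
eef_pos: [632.3, -89.6, 182.5]
ee_rot: [0.0, 0.981, -0.192, -0.001]
ft_force: [0.0, -0.3, -1.6]
grip_width: 0.173
gripper_force: 98.3
```

Call:
step_arm:
  commands:
    - {"dx":0,"dy":0,"dz":0.005,"rx":0,"ry":0,"rz":0,"jaw":0}
    - {"dx":0,"dy":0,"dz":0.003,"rx":0,"ry":0,"rz":0,"jaw":0}
    - {"dx":0,"dy":0,"dz":0,"rx":0,"ry":0,"rz":0,"jaw":0}

```text
time: 42.48
eef_pos: [632.5, -89.7, 174.5]
ee_rot: [0.0, 0.981, -0.192, -0.001]
ft_force: [0.8, -0.2, -2.5]
grip_width: 0.177
gripper_force: 98.3
```

```bash
python3 - <<'E'
from m import *
to([633.4,-89.1,173],-1.956)
E
```

```text
t 42.48 q [-0.315  0.474  1.415 -0.     1.254  1.643] p [632.5 -89.7 174.5] yang -1.958 tilt [-0.001 -0.    -1.   ] F [ 0.8 -0.2 -2.5] w 0.177 98.3
  turn [ 0.001  0.001 -0.002] shift [ 0.0006 -0.0009  0.0015]
```

Call:
step_arm:
  commands:
    - {"dx":0,"dy":0,"dz":0,"rx":0,"ry":0,"rz":0.1,"jaw":0}
    - {"dx":0,"dy":0,"dz":0,"rx":0,"ry":0,"rz":0.15,"jaw":0}
    - {"dx":0,"dy":0,"dz":0,"rx":0,"ry":0,"rz":0.15,"jaw":0}
    - {"dx":0,"dy":0,"dz":0,"rx":0,"ry":0,"rz":0.15,"jaw":0}
    - {"dx":0,"dy":0,"dz":0,"rx":0,"ry":0,"rz":0.15,"jaw":0}
    - {"dx":0,"dy":0,"dz":0,"rx":0,"ry":0,"rz":0.15,"jaw":0}
    - {"dx":0,"dy":0,"dz":0,"rx":0,"ry":0,"rz":0.15,"jaw":0}
    - {"dx":0,"dy":0,"dz":0,"rx":0,"ry":0,"rz":0.12,"jaw":0}

```text
time: 43.48
eef_pos: [633.0, -89.4, 175.0]
ee_rot: [-0.0, 0.728, -0.686, -0.0]
ft_force: [1.8, 0.9, -1.9]
grip_width: 0.173
gripper_force: 98.2
```

Call:
step_arm:
  commands:
    - {"dx":0,"dy":0,"dz":0,"rx":0,"ry":0,"rz":0.06,"jaw":0}
    - {"dx":0,"dy":0,"dz":0,"rx":0,"ry":0,"rz":0.04,"jaw":0}
    - {"dx":0,"dy":0,"dz":0,"rx":0,"ry":0,"rz":0.03,"jaw":0}
    - {"dx":0,"dy":0,"dz":0,"rx":0,"ry":0,"rz":0,"jaw":0}
    - {"dx":0,"dy":0,"dz":0,"rx":0,"ry":0,"rz":0,"jaw":0}
    - {"dx":0,"dy":0,"dz":0,"rx":0,"ry":0,"rz":0,"jaw":0}

```text
time: 44.22
eef_pos: [633.0, -89.8, 175.1]
ee_rot: [-0.0, -0.683, 0.73, -0.0]
ft_force: [2.0, 0.8, -1.6]
grip_width: 0.171
gripper_force: 98.2
```

```bash
python3 - <<'E'
from m import *
to([633.4,-89.1,173],-3.09);print(arm.read_state()['torque'])
E
```

```text
t 44.23 q [-0.315  0.474  1.414 -0.     1.254  2.893] p [633.  -89.8 175.1] yang 3.075 tilt [ 0. -0. -1.] F [ 2.   0.8 -1.6] w 0.171 98.2
  turn [-0.    -0.    -0.118] shift [-0.0007 -0.0004  0.0021]
[ 0.37313454 -0.41243798 -0.00701528]
```

Call:
step_arm:
  commands:
    - {"dx":0,"dy":0,"dz":0,"rx":0,"ry":0,"rz":0.05,"jaw":0}
    - {"dx":0,"dy":0,"dz":0,"rx":0,"ry":0,"rz":0,"jaw":0}
    - {"dx":0,"dy":0,"dz":0,"rx":0,"ry":0,"rz":0,"jaw":0}
    - {"dx":0,"dy":0,"dz":0,"rx":0,"ry":0,"rz":-0.06,"jaw":0}
    - {"dx":0,"dy":0,"dz":-0.02,"rx":0,"ry":0,"rz":0,"jaw":0}
    - {"dx":0,"dy":0,"dz":-0.045,"rx":0,"ry":0,"rz":0,"jaw":0}
    - {"dx":0,"dy":0,"dz":0,"rx":0,"ry":0,"rz":-0.18,"jaw":0}
    - {"dx":0,"dy":0,"dz":0,"rx":0,"ry":0,"rz":-0.18,"jaw":0}

```text
time: 45.22
eef_pos: [632.3, -90.5, 240.7]
ee_rot: [0.001, 0.808, -0.59, 0.0]
ft_force: [0.2, 0.3, -2.2]
grip_width: 0.171
gripper_force: 98.9
```

Call:
step_arm:
  commands:
    - {"dx":0,"dy":0,"dz":0,"rx":0,"ry":0,"rz":-0.18,"jaw":0}
    - {"dx":0,"dy":0,"dz":0,"rx":0,"ry":0,"rz":-0.18,"jaw":0}
    - {"dx":0,"dy":0,"dz":0,"rx":0,"ry":0,"rz":-0.18,"jaw":0}
    - {"dx":0,"dy":0,"dz":0,"rx":0,"ry":0,"rz":-0.18,"jaw":0}
    - {"dx":0,"dy":0,"dz":0,"rx":0,"ry":0,"rz":-0.18,"jaw":0}
    - {"dx":0,"dy":0,"dz":0,"rx":0,"ry":0,"rz":-0.18,"jaw":0}
    - {"dx":-0.05,"dy":-0.02,"dz":0,"rx":0,"ry":0,"rz":-0.12,"jaw":0}
    - {"dx":-0.05,"dy":-0.02,"dz":0,"rx":0,"ry":0,"rz":0,"jaw":0}

```text
time: 46.22
eef_pos: [537.2, -37.5, 239.2]
ee_rot: [0.0, 0.999, -0.033, -0.001]
ft_force: [0.5, 0.5, -0.7]
grip_width: 0.175
gripper_force: 98.9
```

Call:
step_arm:
  commands:
    - {"dx":0,"dy":0,"dz":0,"rx":0,"ry":0,"rz":0,"jaw":0}
    - {"dx":0,"dy":0,"dz":0,"rx":0,"ry":0,"rz":0,"jaw":0}

```text
time: 46.48
eef_pos: [538.9, -38.0, 240.6]
ee_rot: [0.001, 0.999, -0.033, 0.0]
ft_force: [0.5, -0.7, -0.0]
grip_width: 0.174
gripper_force: 98.9
```

```bash
python3 - <<'E'
from scr import *
d=shot('wrist','v3.png');screws(d)
to([436,-276.8,150],-1.296)
w=[r for r in blobs(d,(sat(d)[2]>150)&(sat(d)[1]<60),8,3000)]
[print(*r) for r in w]
E
```

```text
a [173.  89.] [([8, 54, 78, 47], 1.67), ([22, 56, 75, 51], 1.665), ([15, 16, 45, 3], 1.98), ([5, 54, 10, 30], 2.936), ([6, 56, 25, 80], 0.67), ([7, 46, 11, 67], 0.188)]
b [338.  89.] [([25, 54, 84, 51], 1.622), ([36, 50, 57, 50], 1.571), ([62, 49, 84, 48], 1.616), ([80, 62, 83, 33], 3.039), ([59, 6, 81, 28], 0.785), ([12, 51, 35, 51], 1.571)]
t 46.52 q [-2.760e-01  2.510e-01  1.577e+00 -1.000e-03  1.313e+00  1.362e+00] p [539.5 -38.3 240.5] yang -1.638 tilt [ 0.001 -0.001 -1.   ] F [ 0.1  0.4 -1.1] w 0.178 98.9
  turn [ 0.001 -0.    -0.342] shift [-0.1644  0.2015  0.0905]
[256.1  73.2] 36791 [651.  -23.8] [159.4 302.2] 1.504
[464.4 245.4] 8488 [ 425.4 -276.4] [138.8 165.1] 2.969
```

Screw b is at its stop (about 1.45 rad) and screw a reads about 1.41. Returning the key to the rest.

Call:
step_arm:
  commands:
    - {"dx":0,"dy":0,"dz":0,"rx":0,"ry":0,"rz":-0.17,"jaw":0}
    - {"dx":0,"dy":0,"dz":0,"rx":0,"ry":0,"rz":-0.172,"jaw":0}
    - {"dx":-0.041,"dy":0.05,"dz":0,"rx":0,"ry":0,"rz":0,"jaw":0}
    - {"dx":-0.041,"dy":0.05,"dz":0.02,"rx":0,"ry":0,"rz":0,"jaw":0}
    - {"dx":-0.041,"dy":0.05,"dz":0.03,"rx":0,"ry":0,"rz":0,"jaw":0}
    - {"dx":-0.041,"dy":0.05,"dz":0.04,"rx":0,"ry":0,"rz":0,"jaw":0}
    - {"dx":0,"dy":0,"dz":0.04,"rx":0,"ry":0,"rz":0,"jaw":0}
    - {"dx":0,"dy":0,"dz":0,"rx":0,"ry":0,"rz":0,"jaw":0}

```text
time: 47.52
eef_pos: [444.1, -250.4, 119.7]
ee_rot: [-0.002, 0.991, 0.136, -0.003]
ft_force: [-0.7, 0.6, -1.4]
grip_width: 0.175
gripper_force: 99.0
```

```bash
python3 - <<'E'
from m import *
to([436,-276.8,62],-1.296)
E
```

```text
t 47.52 q [-7.320e-01  3.250e-01  1.803e+00 -1.000e-03  1.021e+00  5.670e-01] p [ 444.1 -250.4  119.7] yang -1.298 tilt [-0.006  0.004 -1.   ] F [-0.7  0.6 -1.4] w 0.175 99.0
  turn [-0.006  0.005 -0.002] shift [-0.015   0.0232  0.0577]
```

Call:
step_arm:
  commands:
    - {"dx":-0.015,"dy":0.023,"dz":0.01,"rx":-0.005,"ry":0.005,"rz":0,"jaw":0}
    - {"dx":0,"dy":0,"dz":0.03,"rx":0,"ry":0,"rz":0,"jaw":0}
    - {"dx":0,"dy":0,"dz":0.01,"rx":0,"ry":0,"rz":0,"jaw":0}
    - {"dx":0,"dy":0,"dz":0,"rx":0,"ry":0,"rz":0,"jaw":0}
    - {"dx":0,"dy":0,"dz":0,"rx":0,"ry":0,"rz":0,"jaw":0}

```text
time: 48.15
eef_pos: [438.8, -276.8, 73.7]
ee_rot: [0.003, 0.991, 0.137, 0.003]
ft_force: [0.1, -0.4, -1.3]
grip_width: 0.174
gripper_force: 99.0
```

```bash
python3 - <<'E'
from m import *
to([436,-276.8,62],-1.296)
E
```

```text
t 48.15 q [-0.779  0.394  1.839  0.002  0.9    0.515] p [ 438.8 -276.8   73.7] yang -1.295 tilt [ 0.007 -0.005 -1.   ] F [ 0.1 -0.4 -1.3] w 0.174 99.0
  turn [ 0.007 -0.005  0.001] shift [-0.0027 -0.0008  0.0117]
```

Call:
step_arm:
  commands:
    - {"dx":0,"dy":0,"dz":0.006,"rx":0.006,"ry":-0.005,"rz":0,"jaw":0}
    - {"dx":0,"dy":0,"dz":0.004,"rx":0,"ry":0,"rz":0,"jaw":0}
    - {"dx":0,"dy":0,"dz":0.0015,"rx":0,"ry":0,"rz":0,"jaw":0}
    - {"dx":0,"dy":0,"dz":0,"rx":0,"ry":0,"rz":0,"jaw":0}

```text
time: 48.65
eef_pos: [438.0, -276.6, 61.9]
ee_rot: [-0.0, 0.991, 0.137, -0.0]
ft_force: [-2.7, 1.8, 8.6]
grip_width: 0.171
gripper_force: 100.3
```

Call:
step_arm:
  commands:
    - {"dx":0,"dy":0,"dz":0,"rx":0,"ry":0,"rz":0,"jaw":0.25}
    - {"dx":0,"dy":0,"dz":0,"rx":0,"ry":0,"rz":0,"jaw":0.5}
    - {"dx":0,"dy":0,"dz":0,"rx":0,"ry":0,"rz":0,"jaw":0.6}
    - {"dx":0,"dy":0,"dz":-0.03,"rx":0,"ry":0,"rz":0,"jaw":0.6}
    - {"dx":0,"dy":0,"dz":-0.05,"rx":0,"ry":0,"rz":0,"jaw":0.6}
    - {"dx":0,"dy":0,"dz":-0.06,"rx":0,"ry":0,"rz":0,"jaw":0.6}
    - {"dx":0,"dy":0,"dz":0,"rx":0,"ry":0,"rz":0,"jaw":0.6}
    - {"dx":0,"dy":0,"dz":0,"rx":0,"ry":0,"rz":0,"jaw":0.6}

```text
time: 49.65
eef_pos: [437.8, -276.4, 200.7]
ee_rot: [-0.0, 0.991, 0.137, -0.0]
ft_force: [-0.6, 1.3, -0.4]
grip_width: 0.598
gripper_force: 0.0
```

```bash
python3 - <<'E'
from m import *
to([436,-276.8,62],-1.296)
d=shot('wrist');h,s,v=sat(d)
[print('grip',*b) for b in blobs(d,(v<60),78,300) if abs(b[2][0]-436)<60]
t=shot('top');h,s,v=sat(t)
[print('top dark',*b) for b in blobs(t,v<60,78,40) if abs(b[2][0]-436)<60 and b[2][1]<-150]
[print('blue',*b) for b in blobs(t,(h>100)&(h<125)&(s>150),27,200)]
t=shot('side');h,s,v=sat(t)
[print('side dark',*b) for b in blobs(t,v<60,78,40) if abs(b[2][0]-436)<80 and -400<b[2][1]<-150]
salts('top')
E
```

```text
t 49.65 q [-0.779  0.244  1.689 -0.     1.21   0.517] p [ 437.8 -276.4  200.7] yang -1.296 tilt [-0.001  0.001 -1.   ] F [-0.6  1.3 -0.4] w 0.598 0.0
  turn [-0.001  0.001 -0.   ] shift [-1.800e-03 -1.000e-04  1.387e-01]
grip [275.9 205.9] 763 [ 441.8 -275.2] [14.1 42. ] 0.266
grip [537.2 295.1] 4143 [ 422.9 -530.1] [ 61.2 138.1] 0.572
top dark [411.8 222.4] 128 [ 468.3 -327.3] [24.6 86.7] 2.292
top dark [457.9 234.1] 44 [ 430.9 -459. ] [  4.5 100.3] 0.778
top dark [394.3 233.3] 71 [ 436.1 -272.2] [25.6 33. ] 0.28
top dark [442.6 236.1] 93 [ 428.9 -412.7] [23.4 53.6] 1.701
blue [166.4 167.3] 1507 [656.5 425.6] [104.8 148.8] 2.885
blue [ 50.9 215.9] 2682 [504.6 779.2] [178.9 180.9] 0.072
blue [224.7 239.5] 1380 [427.1 240.7] [ 91.4 145.3] 0.177
```

```bash
python3 - <<'E'
from h import *
print(arm.finish_job())
E
```

```text
the job is handed in; nothing more can be done
None
```

The job is handed in (the hand-in gave no verdict). By my checks, all seven salt blocks went into the drawer, the drawer is home, both screws were turned with the key to about 1.41 and 1.45 rad, the key stands upright on the spoon rest and the empty tray is flat on the counter.

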